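Flip the core tile over against the viewing ledge

TASK

Turn the core tile over so that its sandstone face shows: with the fingertips slide it flat along the plank top until its far edge butts against the front of the low ledge, push its near edge up so that it stands up on its far edge against the ledge, and push it on over until it lies flat, sandstone side up, on top of the ledge. Do not pick up or carry the tile, leave the depth block, loupe, compass and bottle where they are, and finish with the hand clear.

Things in the scene. Friction and masses are not known exactly. Their poses are not given: they have to be found in the camera images.
- tile: Loose flat tile 84 (its x) x 104 (its y) x 14 mm, about 0.2 kg: white resin back, grey edges, up at the start; banded tan sandstone face underneath. Its far edge (+x, towards the ledge) is half-round, radius 7 mm; its near edge (-x) is undercut. Starts flat, 25-45 mm short of the ledge, up to 0.2 rad askew. Origin: centre of the underside (sandstone); z points out of the white back.
- tile_center (a point): Centre of the tile, at mid thickness (7 mm from either face).
- tile_far_edge (a point): Middle of the tile's edge that faces the ledge: centre line of that half-round edge, 35 mm along the tile's +x from its centre. Once butted, it lies 7 mm above the plank top and 7 mm in front of the ledge; the tile swings up about this line. Past about 60 degrees a level push on its underside stands it up; it falls over onto the ledge by itself some 15 to 25 degrees past upright.
- tile_near_edge (a point): Middle of the opposite edge, the one to push on, 42 mm along the tile's -x from its centre: lower corner of a 4 mm thick upright rim, 10 mm above the plank top while the tile lies flat. Below it the edge is undercut at 45 degrees, 10 mm in at the plank top. A fingertip pressed on the rim (about 8 N) and raised in an arc about the far edge takes it up by friction without slipping.
- ledge: Fixed low steel ledge with a black rubber top, screwed to the plank top, 11 mm high, 220 mm wide (its y), 118 mm deep (its x), with a blue lip along its back 6 mm thick and 12 mm higher. Origin: at the foot of its upright front face (plank top level), mid width; +x points back across the ledge, away from the robot and the tile, z up.
- depth_block: Loose yellow plastic block 55 x 35 x 40 mm high, origin centre of its underside. Stands beside the ledge or beside the tile's path. Leave alone.
- loupe: Loose chrome magnifier, upright cylinder 42 mm diameter, 32 mm high, with a tab reaching 44 mm along its -x; origin centre of the cylinder's underside. Stands beside the ledge or path. Leave alone.
- compass: Loose green round compass housing 68 mm diameter, 20 mm high, with a hinge lug reaching 42 mm along its +x; origin centre of its underside. Stands beside the ledge or path. Leave alone.
- bottle: Loose closed bottle 36 mm diameter, 68 mm high, origin centre of its underside. Stands beside the ledge or path. Leave alone.
Mind the look-alikes: they are no part of the job. Of the things like the tile, leave any that is pink; of the rest the larger one is meant. Of the things that look like the ledge, take the one that is farthest to the robot's left at the start.

How it is judged:
By the outcome, as a careful person would: the job done as asked, in the order asked, and still so for the second after the job is handed in, with the robot touching nothing.
It also fails if it takes over 51 s, if anything falls off the work surface, if the arm or the gripper's body presses on something with over 40 N, if the wrist force passes 120 N, or if a joint passes its speed limit or range.

ROBOT

A 6-joint arm with a two-finger parallel gripper is mounted at the origin on the work surface. World frame = base frame: x ahead of the robot, y to its left, z up, the work surface at z = 0. Lengths are in mm, angles in degrees, forces in N, time in s.
With the tool pointing down it reaches from about 300 to 850 mm from the base axis. Payload 4.2 kg.
Tool frame: the origin (TCP) lies at the very end of the fingers, on their centre line; the grasp point (between the pads) lies 19 mm behind it; z points along the fingers, y is the direction in which the jaws open and shut (so a half turn about z gives the same grasp; the last joint's range is limited). The gripper opens to 91 mm and grips with 3 to 60 N. Pads are 32 mm wide; open, the fingers measure 118 mm over their backs; the gripper's body (76 mm by 178 mm) begins 60 mm behind the grasp point.
Start: joints at [-67.552, 18.312, 89.639, -0, 72.044, -1.146], TCP at [230.155, -526.949, 175.976] pointing down, gripper open.
Joint ranges: [-177.97, 177.97], [-48.28, 115.42], [12.27, 149.76], [-77.06, 257.06], [2.81, 150.46], [-146.56, 146.56]. Speed limits (degrees/s): [147.25, 147.25, 180, 180, 180, 180].

INTERFACE

Orientations are given as [roll, pitch, yaw] about the fixed x, y, z axes, in that order (R = Rz(yaw) Ry(pitch) Rx(roll)).
In Python, from workcell import telemetry, grab_frame, job gives the robot as it stands.
- The arm moves only by the tool drive_tool, never from a script. Its argument "moves" is a list of rows, each an object of numbers: "claw": the closure, from -1 (fully open) to 1 (shut); "dx", "dy", "dz": the shift along the tool's x, y, z in units of 20 mm (1.0 is 20 mm); "yaw": the turn about the tool's z in units of 0.15 rad (1.0 is 0.15 rad). In form: [{"claw": .., "dx": .., "dy": .., "dz": .., "yaw": ..}, ...]. A call has 1 to 5 rows; each row shifts and turns the pose as measured when the row begins, along the tool's axes as they then stand; what a row does not reach is not made up. A row lasts 1/8 s, in which the tool goes at most 62.5 mm and 10.7 degrees, less where a joint would pass 70% of its speed; a pose out of reach is approached as far as the arm can. A call with a number of a shift or a turn outside -1 to 1 is refused whole. A call with a gripper value outside its range is refused whole. The fingers move at their own pace and stop on an object; "grip_force" is the grip in N (left out, the last holds). Time passes only in rows, so rows that do not move let the fingers close. It gives the time, the measured TCP pose, the force and the opening at its end, in the units of the state.
- telemetry.state(): the state, without advancing time (a new reading comes with each control period).
- grab_frame(name): name is "scene" or "top"; returns a dict with "color" (384x512x3 uint8, blue, green, red), "vertical_fov" (degrees; the focal length in pixels is half the picture's height over the tangent of half this angle, whatever the lens; pixels are square), "cx", "cy" (the principal point, pixels), "dist" ([k1, k2, p1, p2, k3] as OpenCV has them; the pictures are not rectified), "pose" (4x4, takes a point from camera to world coordinates). Camera axes: x right, y down, z forward; pixel columns grow to the right and rows downward; lengths in mm; the calibration is good to about 2 mm. A picture is of the moment at which its call begins. There is no depth.
- job.job_done(): hands the job in, once; it reports no verdict.
The state is a dict: "time_s": time; "qpos": joint angles; "qvel": joint speeds; "effort": joint torques, N m; "ee_pos": TCP position; "ee_rot": TCP orientation; "force": force on the tool from outside, world axes, zero at the start; "torque": the same for the moment, N m; "gripper_width": finger opening in mm.
Only numpy, scipy, OpenCV 4.12 (cv2) and the standard library are available. Lean on these libraries where they do the work, as an engineer would, in place of code of your own. Each camera call takes 0.05 s, during which the arm holds its last target.

## Working session

There is one attempt and no reset: what is moved stays moved. The work goes in short steps, Python scripts to look and compute and a tool call to move; the robot and the scene stay as the last step left them, time stands still between calls to the robot, and variables do not carry over. Pictures are saved under pics/ and viewed, and the job is handed in when it is done.

Besides the shell and the picture viewer there is one more tool, called after "Emit:" as name(argument=value, ...) on one line, values as JSON. drive_tool: Moves the arm, as the interface text tells. Its arguments: {"type":"object","properties":{"moves":{"type":"array"},"grip_force":{"type":"number"}},"required":["moves"]}

```bash
ls -la; mkdir -p pics; cat > h.py <<'E'
import numpy as np, cv2
from workcell import telemetry, grab_frame, job
def snap(name,fn):
    f=grab_frame(name); cv2.imwrite('pics/'+fn,f['color']); 
    np.save('pics/'+fn+'.npy',f,allow_pickle=True); return f
def load(fn): return np.load('pics/'+fn+'.npy',allow_pickle=True).item()
def K(f):
    h=f['color'].shape[0]; F=h/2/np.tan(np.radians(f['vertical_fov'])/2)
    return np.array([[F,0,f['cx']],[0,F,f['cy']],[0,0,1.]])
def rays(f,px):
    u=cv2.undistortPoints(np.array(px,float).reshape(-1,1,2),K(f),np.array(f['dist'],float)).reshape(-1,2)
    P=np.array(f['pose']); d=np.c_[u,np.ones(len(u))]@P[:3,:3].T
    return P[:3,3],d
def onplane(f,px,z):
    o,d=rays(f,px); return o+d*((z-o[2])/d[:,2])[:,None]
def proj(f,pts):
    P=np.linalg.inv(np.array(f['pose'])); r,_=cv2.Rodrigues(P[:3,:3])
    return cv2.projectPoints(np.array(pts,float).reshape(-1,1,3),r,P[:3,3],K(f),np.array(f['dist'],float))[0].reshape(-1,2)
E
python3 - <<'E'
from h import *
a=snap('scene','s0.png');b=snap('top','t0.png')
for f in(a,b): print(f['vertical_fov'],f['cx'],f['cy'],f['dist'],np.round(f['pose'],3).tolist())
print(telemetry.state())
E
```

```text
total 12
drwxr-xr-x  3 agent agent 4096 Dec  7 13:48 .
drwxr-xr-x 23 root  root  4096 Dec  7 13:48 ..
drwxr-xr-x  2 agent agent 4096 Dec  7 13:48 pics
56.541577541021596 256.50318220240234 189.3410113372336 [-0.06517281  0.          0.          0.          0.        ] [[0.03, 0.631, -0.775, 1184.92], [0.999, -0.011, 0.03, -27.53], [0.01, -0.776, -0.631, 654.876], [0.0, 0.0, 0.0, 1.0]]
42.36210735749029 263.28842589988295 192.27730291526274 [0.02068614 0.         0.         0.         0.        ] [[0.008, -0.983, 0.185, 171.147], [-1.0, -0.009, -0.01, 18.363], [0.011, -0.185, -0.983, 1572.672], [0.0, 0.0, 0.0, 1.0]]
{'time_s': 0.1, 'qpos': array([-6.75515551e+01,  1.83475450e+01,  8.96997876e+01,  2.20488941e-03,
        7.20441785e+01, -1.14483048e+00]), 'qvel': array([ 0.06362632, -0.18289918, -0.19410694,  0.11362019, -0.07090677,
       -0.02589534]), 'effort': array([ 6.73611212e-04, -4.13331199e+01, -2.32509649e+01,  7.29086087e-02,
        4.21907112e-02, -6.53818734e-05]), 'ee_pos': array([ 229.96440823, -526.44702562,  175.2062312 ]), 'ee_rot': array([-1.79908549e+02, -3.92435937e-03,  2.35925908e+01]), 'force': array([ 0.50311764, -0.67760721, -0.00873987]), 'torque': array([-0.01739315, -0.00339342, -0.01201849]), 'gripper_width': 91.21806817692071}
```

View pics/s0.png

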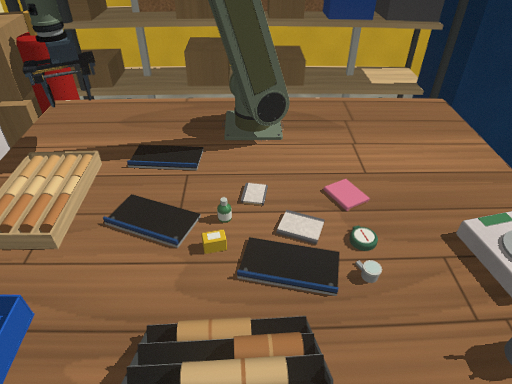

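View pics/t0.png

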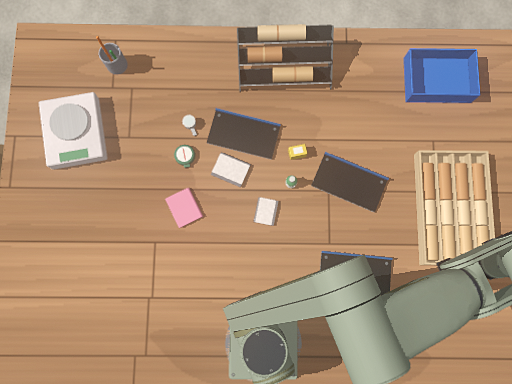

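Candidates, as scene / top pixels:
- **Tile-like:** pink (346,194)/(184,207), small white (254,193)/(266,211), larger white (300,227)/(231,169). I choose the larger white.
- **Ledge-like:** (290,265)/(245,133), (152,219)/(350,181), (165,156)/(357,270). Robot's left is +y, which is right in scene and left in top, so I choose (290,265)/(245,133).

Next, a close crop and measurement.

```bash
python3 - <<'E'
from h import *
a=load('s0.png');b=load('t0.png')
def crop(f,x0,y0,x1,y1,k): return cv2.resize(f['color'][y0:y1,x0:x1],None,fx=k,fy=k,interpolation=cv2.INTER_CUBIC)
A=crop(a,190,175,390,300,4);B=crop(b,165,100,325,235,5)
cv2.imwrite('pics/c0s.png',A);cv2.imwrite('pics/c0t.png',B)
E
```

```text
(no output)
```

View pics/c0s.png

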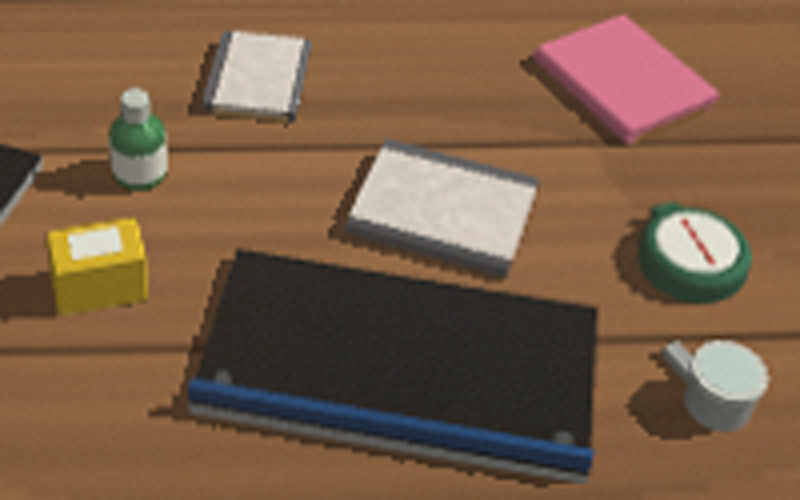

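```bash
python3 - <<'E'
import cv2
i=cv2.imread('pics/c0t.png');cv2.imwrite('pics/c0t2.png',cv2.resize(i,(700,590)))
E
```

```text
(no output)
```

View pics/c0t2.png

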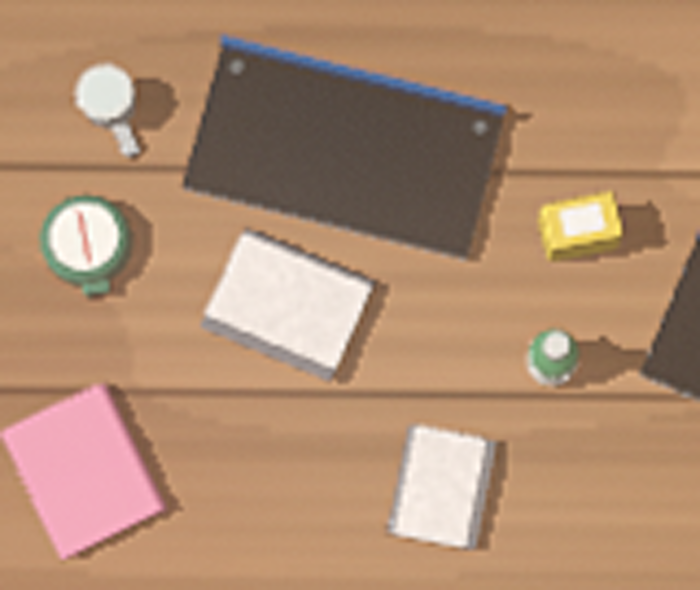

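```bash
cat >> h.py <<'E'
def mask_rect(f,lo,hi,near,z,save=None):
    k=4
    im=cv2.resize(f['color'],None,fx=k,fy=k,interpolation=cv2.INTER_CUBIC)
    m=cv2.inRange(cv2.cvtColor(im,cv2.COLOR_BGR2HSV),lo,hi)
    m=cv2.morphologyEx(m,cv2.MORPH_OPEN,np.ones((5,5),np.uint8));m=cv2.morphologyEx(m,cv2.MORPH_CLOSE,np.ones((9,9),np.uint8))
    cs,_=cv2.findContours(m,cv2.RETR_EXTERNAL,cv2.CHAIN_APPROX_NONE)
    c=max(cs,key=lambda c:(cv2.pointPolygonTest(c,(near[0]*k,near[1]*k),True)))
    px=(c.reshape(-1,2)+.5)/k-.5
    w=onplane(f,px,z)[:,:2].astype(np.float32)
    r=cv2.minAreaRect(w); return r,cv2.boxPoints(r),w
E
python3 - <<'E'
from h import *
a=load('s0.png');b=load('t0.png')
for n,f,t,l in(('s',a,(300,227),(290,262)),('t',b,(231,169),(245,135))):
    hs=cv2.cvtColor(f['color'],cv2.COLOR_BGR2HSV)
    print(hs[t[1],t[0]],hs[l[1],l[0]])
    for nm,lo,hi,p,z in(('tile',(0,0,140),(180,60,255),t,14),('ledge',(0,0,0),(180,120,95),l,11)):
        r,bx,w=mask_rect(f,lo,hi,p,z); print(n,nm,np.round(r[0],1),np.round(r[1],1),round(r[2],2),np.round(bx,0).tolist())
# lip top corners by hand: z=23
k=np.array
print('scene lip',onplane(a,[(190+190/4,175+380/4),(190+592/4,175+452/4)],23))
print('scene ledge front corners',onplane(a,[(190+238/4,175+252/4),(190+596/4,175+308/4)],11))
B=lambda x,y:(165+x*160/700,100+y*135/590)
print('top lip back',onplane(b,[B(505,104),B(224,37)],23)); print('top front',onplane(b,[B(472,258),B(184,187)],11))
print('top tile white+grey', onplane(b,[B(246,230),B(374,282)],14))
E
```

```text
[ 16  25 211] [10 36 43]
s tile [542.5 110.4] [106.   70.1] 67.42 [[490.0, 75.0], [555.0, 48.0], [595.0, 146.0], [531.0, 173.0]]
s ledge [654.   72.2] [222.4 103.7] 76.19 [[577.0, -23.0], [678.0, -48.0], [731.0, 168.0], [630.0, 193.0]]
[ 13  20 241] [11 55 88]
t tile [538.8 111. ] [106.8  81.5] 67.0 [[480.0, 78.0], [555.0, 46.0], [597.0, 144.0], [522.0, 176.0]]
t ledge [659.   70.9] [217.9 112.8] 76.14 [[578.0, -21.0], [688.0, -48.0], [740.0, 163.0], [630.0, 190.0]]
scene lip [[688.9876491  -47.88461989  23.        ]
 [741.86552048 164.62716013  23.        ]]
scene ledge front corners [[582.45865312 -19.89392587  11.        ]
 [632.46829498 191.30074392  11.        ]]
top lip back [[690.72708267 -51.06062736  23.        ]
 [740.8045682  159.82059394  23.        ]]
top front [[574.96602184 -27.24102067  11.        ]
 [627.30391747 187.81202241  11.        ]]
top tile white+grey [[593.84952285 140.6426188   14.        ]
 [555.13637485  45.22788645  14.        ]]
```

```bash
cat >> h.py <<'E'
L0=np.array([602.5,84.7]);Lyaw=-13.8
def toL(p):
    c,s=np.cos(np.radians(Lyaw)),np.sin(np.radians(Lyaw)); d=np.asarray(p,float)[...,:2]-L0
    return np.stack([d[...,0]*c+d[...,1]*s,-d[...,0]*s+d[...,1]*c],-1)
def fromL(p):
    c,s=np.cos(np.radians(Lyaw)),np.sin(np.radians(Lyaw)); p=np.asarray(p,float)
    return np.stack([p[...,0]*c-p[...,1]*s,p[...,0]*s+p[...,1]*c],-1)+L0
def st():
    s=telemetry.state(); l=toL(s['ee_pos'])
    c,sn=np.cos(np.radians(Lyaw)),np.sin(np.radians(Lyaw)); F=s['force']
    print('t %.2f L x %.1f y %.1f z %.1f yaw %.1f rp %.1f %.1f F_L %.1f %.1f %.1f w %.1f'%(s['time_s'],*l,s['ee_pos'][2],s['ee_rot'][2],s['ee_rot'][0],s['ee_rot'][1],F[0]*c+F[1]*sn,-F[0]*sn+F[1]*c,F[2],s['gripper_width']))
    return s
E
python3 - <<'E'
from h import *
b=load('t0.png')
B=lambda x,y:(165+x*160/700,100+y*135/590)
for n,ps,z in(('pink',[B(100,385),B(168,510),B(65,557),B(0,432)],10),('bottle',[B(553,375)],5),('compass',[B(85,245),B(95,288)],10),('small',[B(413,425),B(492,438),B(470,550),B(388,534)],10),('tile',[B(246,230),B(374,282),B(331,380),B(204,325)],12),('loupe',[B(108,95),B(130,155)],20),('block',[B(580,225)],20)):
    w=onplane(b,[p for p in ps],z); print(n,np.round(w[:,:2]).tolist(),np.round(toL(w)).tolist())
print(fromL([-143,14]))
# table yaw of the tool axes: delta in current tool axes
s=telemetry.state(); d=fromL([-143,14])-s['ee_pos'][:2]; y=np.radians(s['ee_rot'][2])
print(d, 'tool dx',(d[0]*np.cos(y)+d[1]*np.sin(y))/20,'dy',(d[0]*np.sin(y)-d[1]*np.cos(y))/20)
E
```

```text
pink [[476.0, 245.0], [384.0, 193.0], [349.0, 266.0], [441.0, 317.0]] [[-161.0, 126.0], [-238.0, 53.0], [-289.0, 115.0], [-213.0, 187.0]]
bottle [[488.0, -88.0]] [[-70.0, -195.0]]
compass [[582.0, 260.0], [549.0, 251.0]] [[-62.0, 165.0], [-91.0, 149.0]]
small [[449.0, 15.0], [440.0, -42.0], [357.0, -27.0], [368.0, 33.0]] [[-133.0, -104.0], [-128.0, -162.0], [-212.0, -167.0], [-215.0, -106.0]]
tile [[594.0, 141.0], [556.0, 45.0], [481.0, 76.0], [522.0, 170.0]] [[-21.0, 53.0], [-36.0, -49.0], [-116.0, -37.0], [-99.0, 64.0]]
loupe [[695.0, 245.0], [649.0, 228.0]] [[52.0, 178.0], [11.0, 150.0]]
block [[599.0, -107.0]] [[42.0, -187.0]]
[466.96726638 132.40616435]
[237.00285815 658.85318997] tool dx 24.044300778532687 dy -25.446341619634726
```

Emit:
drive_tool(moves=[{"claw": 0,"dx": 0.9,"dy": -1,"dz": 0,"yaw": 0},{"claw": 0,"dx": 0.9,"dy": -1,"dz": 0,"yaw": 0}])

```text
time_s: 0.35
ee_pos: [246.5, -475.1, 173.8]
ee_rot: [-179.8, 0.0, 23.5]
force: [-0.4, 0.0, -0.8]
gripper_width: 73.9
```

Emit:
drive_tool(moves=[{"claw": 0,"dx": 1,"dy": -1,"dz": -0.03,"yaw": 0},{"claw": 0,"dx": 1,"dy": -1,"dz": -0.03,"yaw": 0},{"claw": 0,"dx": 1,"dy": -1,"dz": -0.03,"yaw": 0},{"claw": 0,"dx": 1,"dy": -1,"dz": -0.03,"yaw": 0},{"claw": 0,"dx": 1,"dy": -1,"dz": -0.03,"yaw": 0}])

```text
time_s: 0.98
ee_pos: [298.7, -338.0, 175.2]
ee_rot: [-179.5, 0.0, 23.4]
force: [0.5, 0.4, 0.4]
gripper_width: 45.7
```

Emit:
drive_tool(moves=[{"claw": 0,"dx": 1,"dy": -1,"dz": -0.03,"yaw": 0},{"claw": 0,"dx": 1,"dy": -1,"dz": -0.03,"yaw": 0},{"claw": 0,"dx": 1,"dy": -1,"dz": -0.03,"yaw": 0},{"claw": 0,"dx": 1,"dy": -1,"dz": -0.03,"yaw": 0},{"claw": 0,"dx": 1,"dy": -1,"dz": -0.03,"yaw": 0}])

```text
time_s: 1.6
ee_pos: [350.9, -201.0, 177.7]
ee_rot: [-179.4, 0.1, 23.3]
force: [0.3, 0.8, -0.3]
gripper_width: 45.5
```

Emit:
drive_tool(moves=[{"claw": 0,"dx": 1,"dy": -1,"dz": -0.03,"yaw": 0},{"claw": 0,"dx": 1,"dy": -1,"dz": -0.03,"yaw": 0},{"claw": 0,"dx": 1,"dy": -1,"dz": -0.03,"yaw": 0},{"claw": 0,"dx": 1,"dy": -1,"dz": -0.03,"yaw": 0},{"claw": 0,"dx": 1,"dy": -1,"dz": -0.03,"yaw": 0}])

```text
time_s: 2.22
ee_pos: [402.9, -64.5, 180.5]
ee_rot: [-179.2, 0.2, 23.3]
force: [-0.2, -0.4, 0.8]
gripper_width: 45.4
```

Emit:
drive_tool(moves=[{"claw": 0,"dx": 1,"dy": -1,"dz": 0,"yaw": 0},{"claw": 0,"dx": 1,"dy": -1,"dz": 0,"yaw": 0},{"claw": 0,"dx": 1,"dy": -1,"dz": 0,"yaw": 0.8},{"claw": 0,"dx": 1,"dy": -1,"dz": 0,"yaw": 0.8},{"claw": 0,"dx": 0,"dy": -1,"dz": 0.5,"yaw": 1}])

```text
time_s: 2.85
ee_pos: [445.5, 63.9, 170.3]
ee_rot: [-179.4, 0.6, 0.3]
force: [0.1, 1.0, -1.0]
gripper_width: 45.7
```

Emit:
drive_tool(moves=[{"claw": 0,"dx": 0.2,"dy": -1,"dz": 0.5,"yaw": 0.55},{"claw": 0,"dx": 0.2,"dy": -1,"dz": 1,"yaw": 0.55},{"claw": 0,"dx": 0,"dy": -1,"dz": 1,"yaw": 0.5},{"claw": 0,"dx": 0,"dy": -0.2,"dz": 1,"yaw": 0},{"claw": 0,"dx": 0,"dy": 0,"dz": 1,"yaw": 0}])

```text
time_s: 3.48
ee_pos: [457.8, 131.7, 77.5]
ee_rot: [-179.6, 0.8, -13.8]
force: [-0.1, -0.4, 0.1]
gripper_width: 45.6
```

```bash
python3 -c "
from h import *
st()"
```

```text
t 3.48 L x -151.8 y 11.2 z 77.5 yaw -13.8 rp -179.6 0.8 F_L 0.0 -0.4 0.1 w 45.6
```

Emit:
drive_tool(moves=[{"claw": 0,"dx": 0,"dy": -0.1,"dz": 1,"yaw": 0},{"claw": 0,"dx": 0,"dy": 0,"dz": 1,"yaw": 0},{"claw": 0,"dx": 0,"dy": 0,"dz": 0.9,"yaw": 0},{"claw": 0,"dx": 0,"dy": 0,"dz": 0.35,"yaw": 0},{"claw": 0,"dx": 0,"dy": 0,"dz": 0,"yaw": 0}])

```text
time_s: 4.1
ee_pos: [455.1, 134.1, 8.2]
ee_rot: [-179.7, 1.1, -13.7]
force: [-0.5, -0.3, -0.3]
gripper_width: 45.3
```

```bash
python3 - <<'E'
from h import *
st(); f=snap('scene','s1.png'); cv2.imwrite('pics/c1.png',cv2.resize(f['color'][100:300,190:390],None,fx=3,fy=3))
E
```

```text
t 4.10 L x -155.0 y 12.8 z 8.2 yaw -13.7 rp -179.7 1.1 F_L -0.4 -0.4 -0.3 w 45.3
```

View pics/c1.png

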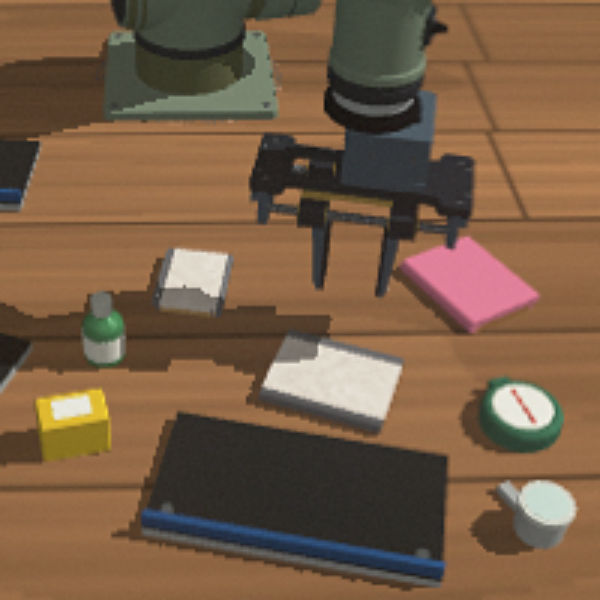

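Emit:
drive_tool(moves=[{"claw": 0,"dx": 0.4,"dy": 0,"dz": 0.12,"yaw": 0},{"claw": 0,"dx": 0.3,"dy": 0,"dz": 0.05,"yaw": 0},{"claw": 0,"dx": 0.3,"dy": 0,"dz": 0,"yaw": 0},{"claw": 0,"dx": 0.3,"dy": 0,"dz": 0,"yaw": 0}])

```text
time_s: 4.65
ee_pos: [484.0, 128.0, 6.2]
ee_rot: [-179.6, 0.8, -13.7]
force: [0.3, -0.6, -0.3]
gripper_width: 45.5
```

```bash
python3 -c "
from h import *
st()"
```

```text
t 4.65 L x -125.4 y 13.7 z 6.2 yaw -13.7 rp -179.6 0.8 F_L 0.4 -0.6 -0.3 w 45.5
```

Emit:
drive_tool(moves=[{"claw": 0,"dx": 0.2,"dy": 0,"dz": 0.04,"yaw": 0},{"claw": 0,"dx": 0.2,"dy": 0,"dz": 0.02,"yaw": 0},{"claw": 0,"dx": 0.2,"dy": 0,"dz": 0.0,"yaw": 0}])

```text
time_s: 5.03
ee_pos: [496.6, 124.8, 4.8]
ee_rot: [-179.6, 0.8, -13.8]
force: [0.7, -0.5, 0.2]
gripper_width: 45.3
```

```bash
python3 - <<'E'
from h import *
st(); f=snap('scene','s2.png'); cv2.imwrite('pics/c2.png',cv2.resize(f['color'][160:300,220:360],None,fx=4,fy=4))
E
```

```text
t 5.03 L x -112.4 y 13.7 z 4.8 yaw -13.8 rp -179.6 0.8 F_L 0.8 -0.3 0.2 w 45.3
```

View pics/c2.png

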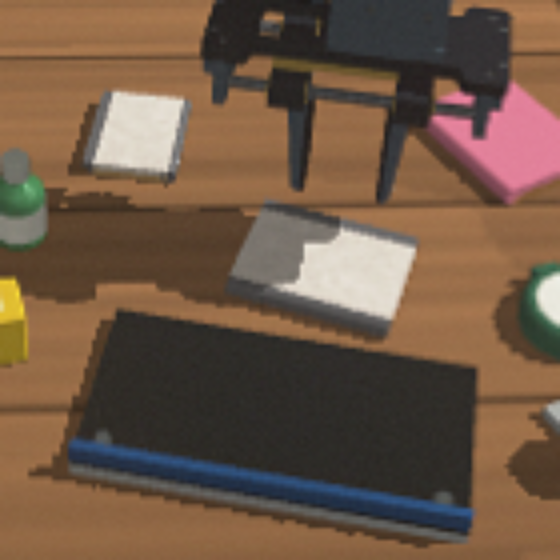

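Emit:
drive_tool(moves=[{"claw": 0,"dx": 0.2,"dy": 0,"dz": 0.0,"yaw": 0},{"claw": 0,"dx": 0.2,"dy": 0,"dz": 0.0,"yaw": 0},{"claw": 0,"dx": 0.2,"dy": 0,"dz": 0.0,"yaw": 0}])

```text
time_s: 5.45
ee_pos: [509.4, 121.8, 4.7]
ee_rot: [-179.6, 0.8, -13.7]
force: [-0.2, -0.7, -0.7]
gripper_width: 45.6
```

```bash
python3 - <<'E'
from h import *
st(); f=snap('scene','s3.png'); cv2.imwrite('pics/c3.png',cv2.resize(f['color'][160:300,220:360],None,fx=4,fy=4))
E
```

```text
t 5.45 L x -99.2 y 13.9 z 4.7 yaw -13.7 rp -179.6 0.8 F_L -0.0 -0.8 -0.7 w 45.6
```

View pics/c3.png

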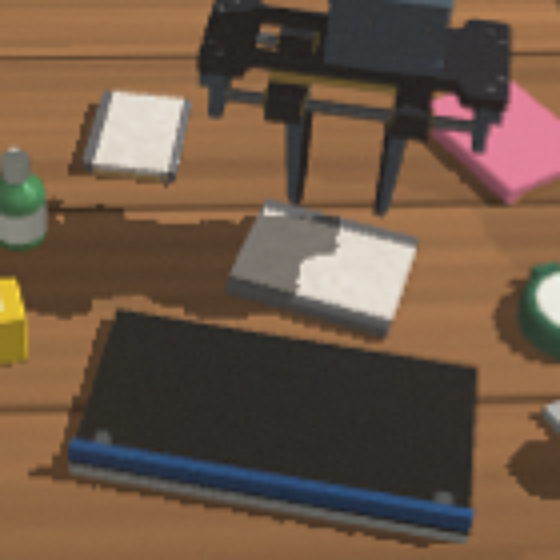

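```bash
python3 - <<'E'
from h import *
f=load('s3.png'); s=telemetry.state()
p=proj(f,[s['ee_pos']]); print(p,(p-[220,160])*4)
y=np.radians(-13.7); j=np.array([np.sin(y),-np.cos(y),0])
for e in(-23,23,-36,36): print(e,(proj(f,[s['ee_pos']+e*j])-[220,160])*4)
g=snap('top','t3.png'); cv2.imwrite('pics/c3t.png',cv2.resize(g['color'][110:220,180:300],None,fx=6,fy=6))
print((proj(g,[s['ee_pos']])-[180,110])*6)
n=fromL([[-120,-60],[-120,80]]); 
E
```

```text
[[302.95642911 218.58015527]] [[331.82571644 234.32062108]]
-23 [[366.76178311 239.5760713 ]]
23 [[297.10695517 229.09072017]]
-36 [[386.60188685 242.55740362]]
36 [[277.5818171  226.14641467]]
[[280.07155074 410.92471925]]
```

View pics/c3t.png

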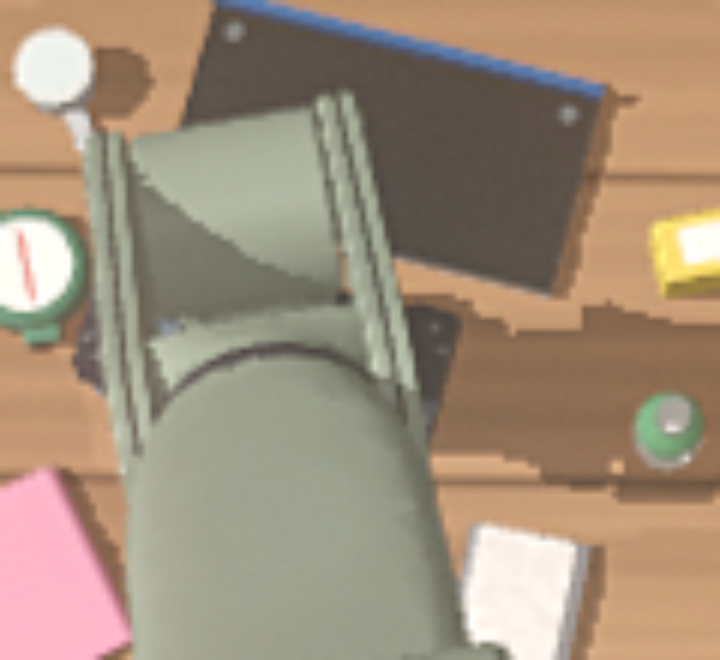

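```bash
python3 - <<'E'
from h import *
f=load('s1.png'); g=load('s2.png')
for f,p in((f,[455.1,134.1,8.2]),(g,[496.6,124.8,4.8])):
  p=np.array(p); y=np.radians(-13.7); j=np.array([np.sin(y),-np.cos(y),0])
  print(proj(f,[p+29*j,p-29*j,p+29*j+[0,0,15],p-29*j+[0,0,15]]))
f=load('s3.png')
cv2.imwrite('pics/c3z.png',cv2.resize(cv2.convertScaleAbs(f['color'][195:235,270:340],alpha=2,beta=10),None,fx=10,fy=10,interpolation=cv2.INTER_NEAREST))
E
```

```text
[[294.43101343 202.14794667]
 [315.49099211 205.19563773]
 [294.85758194 198.00976943]
 [316.12816637 201.05359891]]
[[292.60669854 213.38158805]
 [314.32340113 216.62030855]
 [293.03035972 209.2251208 ]
 [314.9722254  212.46185171]]
```

View pics/c3z.png

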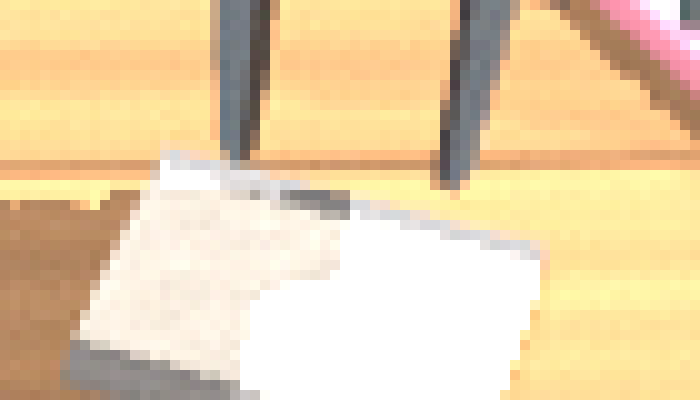

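The fingertips look about 6 px higher than the reported TCP projects, and there is no contact. I'll back off and probe the surface height gently.

Emit:
drive_tool(moves=[{"claw": 0,"dx": -0.9,"dy": 0,"dz": -0.1,"yaw": 0},{"claw": 0,"dx": -0.9,"dy": 0,"dz": -0.1,"yaw": 0},{"claw": 0,"dx": -0.3,"dy": 0,"dz": 0.1,"yaw": 0},{"claw": 0,"dx": 0,"dy": 0,"dz": 0.1,"yaw": 0}])

```text
time_s: 6.05
ee_pos: [464.3, 132.5, 5.4]
ee_rot: [-179.6, 0.8, -13.7]
force: [0.4, 0.5, -0.7]
gripper_width: 45.7
```

Emit:
drive_tool(moves=[{"claw": 0,"dx": 0,"dy": 0,"dz": 0.1,"yaw": 0}])

```text
time_s: 6.18
ee_pos: [464.5, 132.7, 3.4]
ee_rot: [-179.6, 0.8, -13.7]
force: [0.9, 0.6, 0.6]
gripper_width: 45.8
```

Emit:
drive_tool(moves=[{"claw": 0,"dx": 0,"dy": 0,"dz": 0.1,"yaw": 0}])

```text
time_s: 6.3
ee_pos: [464.8, 132.7, 1.3]
ee_rot: [-179.6, 0.8, -13.7]
force: [-0.3, -0.2, -0.7]
gripper_width: 45.5
```

Emit:
drive_tool(moves=[{"claw": 0,"dx": 0,"dy": 0,"dz": 0.1,"yaw": 0}])

```text
time_s: 6.42
ee_pos: [465.1, 132.7, -1.0]
ee_rot: [-179.6, 0.8, -13.7]
force: [0.2, -0.4, 0.5]
gripper_width: 45.7
```

Emit:
drive_tool(moves=[{"claw": 0,"dx": 0,"dy": 0,"dz": 0.1,"yaw": 0}])

```text
time_s: 6.55
ee_pos: [465.3, 132.7, -3.2]
ee_rot: [-179.6, 0.8, -13.7]
force: [-0.6, -0.1, 0.1]
gripper_width: 45.5
```

Emit:
drive_tool(moves=[{"claw": 0,"dx": 0,"dy": 0,"dz": 0.1,"yaw": 0}])

```text
time_s: 6.68
ee_pos: [465.4, 132.6, -5.5]
ee_rot: [-179.6, 0.8, -13.7]
force: [0.9, 0.3, 0.1]
gripper_width: 45.7
```

Emit:
drive_tool(moves=[{"claw": 0,"dx": 0,"dy": 0,"dz": 0.12,"yaw": 0},{"claw": 0,"dx": 0,"dy": 0,"dz": 0.12,"yaw": 0}])

```text
time_s: 6.92
ee_pos: [465.5, 132.6, -10.6]
ee_rot: [-179.6, 0.8, -13.7]
force: [0.7, 0.6, -0.3]
gripper_width: 45.5
```

Emit:
drive_tool(moves=[{"claw": 0,"dx": 0,"dy": 0,"dz": 0.1,"yaw": 0}])

```text
time_s: 7.05
ee_pos: [465.4, 132.7, -12.8]
ee_rot: [-179.6, 0.8, -13.7]
force: [1.0, 0.1, 0.3]
gripper_width: 45.6
```

Emit:
drive_tool(moves=[{"claw": 0,"dx": 0,"dy": 0,"dz": 0.1,"yaw": 0}])

```text
time_s: 7.18
ee_pos: [465.4, 132.7, -14.9]
ee_rot: [-179.6, 0.8, -13.7]
force: [0.3, -0.6, -0.3]
gripper_width: 45.6
```

```bash
python3 - <<'E'
from h import *
s=st(); print(s['qpos']); f=snap('scene','s4.png'); cv2.imwrite('pics/c4.png',cv2.resize(f['color'][160:260,240:360],None,fx=6,fy=6))
E
```

```text
t 7.17 L x -144.6 y 13.9 z -14.9 yaw -13.7 rp -179.6 0.8 F_L 0.4 -0.5 -0.3 w 45.6
[ 13.99823453  22.63875681 115.59494394   1.06939743  42.24788749
 116.95027481]
```

View pics/c4.png

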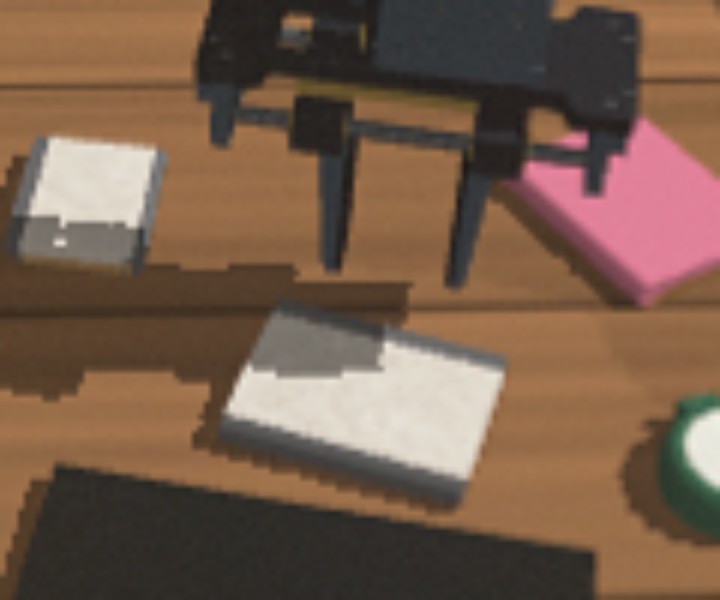

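Tip shadows (c4 px (408,295) against tip (457,285)) say the tips are still about 18 mm up, so the reported z is off by some 30 mm. I'll keep descending to touch.

Emit:
drive_tool(moves=[{"claw": 0,"dx": 0,"dy": 0,"dz": 0.2,"yaw": 0},{"claw": 0,"dx": 0,"dy": 0,"dz": 0.2,"yaw": 0},{"claw": 0,"dx": 0,"dy": 0,"dz": 0.1,"yaw": 0}])

```text
time_s: 7.6
ee_pos: [465.1, 132.8, -25.8]
ee_rot: [-179.6, 0.8, -13.7]
force: [0.2, -0.8, 0.2]
gripper_width: 45.6
```

Emit:
drive_tool(moves=[{"claw": 0,"dx": 0,"dy": 0,"dz": 0.1,"yaw": 0}])

```text
time_s: 7.72
ee_pos: [465.1, 132.8, -28.0]
ee_rot: [-179.6, 0.8, -13.7]
force: [0.2, -0.7, 0.3]
gripper_width: 45.6
```

Emit:
drive_tool(moves=[{"claw": 0,"dx": 0,"dy": 0,"dz": 0.1,"yaw": 0}])

```text
time_s: 7.85
ee_pos: [465.1, 132.8, -30.1]
ee_rot: [-179.6, 0.8, -13.7]
force: [0.4, 0.9, 0.4]
gripper_width: 45.5
```

```bash
python3 - <<'E'
from h import *
s=st(); f=snap('scene','s5.png'); cv2.imwrite('pics/c5.png',cv2.resize(f['color'][160:260,240:360],None,fx=6,fy=6))
E
```

```text
t 7.85 L x -144.9 y 13.9 z -30.1 yaw -13.7 rp -179.6 0.8 F_L 0.1 1.0 0.4 w 45.5
```

View pics/c5.png

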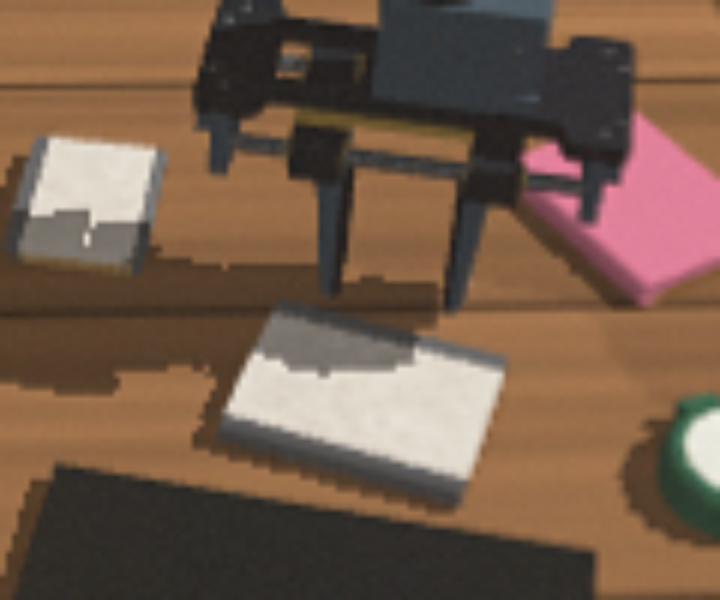

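```bash
python3 - <<'E'
from h import *
f=load('s5.png')
for z in(4,6,8):
  w=onplane(f,[(295.3,209.1),(315.7,211.5)],z); print(z,np.round(w),np.round(toL(w)),np.round(w.mean(0)-[465.1,132.8,-30.1]))
E
```

```text
4 [[472. 106.   4.]
 [483. 160.   4.]] [[-132.  -10.]
 [-134.   45.]] [12.  0. 34.]
6 [[474. 106.   6.]
 [485. 159.   6.]] [[-130.  -10.]
 [-132.   45.]] [14. -0. 36.]
8 [[476. 105.   8.]
 [487. 159.   8.]] [[-127.  -10.]
 [-130.   45.]] [17. -1. 38.]
```

Emit:
drive_tool(moves=[{"claw": 0,"dx": 0,"dy": 0,"dz": 0.08,"yaw": 0}])

```text
time_s: 8.02
ee_pos: [464.9, 132.8, -31.9]
ee_rot: [-179.6, 0.8, -13.7]
force: [1.0, -0.0, 0.1]
gripper_width: 45.6
```

Emit:
drive_tool(moves=[{"claw": 0,"dx": 0,"dy": 0,"dz": 0.06,"yaw": 0}])

```text
time_s: 8.15
ee_pos: [464.9, 132.8, -33.2]
ee_rot: [-179.6, 0.8, -13.7]
force: [0.2, 0.3, 0.3]
gripper_width: 45.5
```

Emit:
drive_tool(moves=[{"claw": 0,"dx": 0,"dy": 0,"dz": 0.06,"yaw": 0}])

```text
time_s: 8.28
ee_pos: [465.0, 132.9, -34.5]
ee_rot: [-179.6, 0.8, -13.7]
force: [-0.8, -0.1, -0.2]
gripper_width: 45.8
```

Emit:
drive_tool(moves=[{"claw": 0,"dx": 0,"dy": 0,"dz": 0.05,"yaw": 0}])

```text
time_s: 8.4
ee_pos: [465.0, 132.9, -35.5]
ee_rot: [-179.6, 0.8, -13.7]
force: [-0.5, 1.1, 0.7]
gripper_width: 45.7
```

Emit:
drive_tool(moves=[{"claw": 0,"dx": 0,"dy": 0,"dz": 0.05,"yaw": 0}])

```text
time_s: 8.52
ee_pos: [465.0, 132.9, -36.6]
ee_rot: [-179.6, 0.8, -13.7]
force: [-1.2, -0.2, -0.4]
gripper_width: 45.5
```

Emit:
drive_tool(moves=[{"claw": 0,"dx": 0,"dy": 0,"dz": 0.05,"yaw": 0}])

```text
time_s: 8.65
ee_pos: [465.0, 132.9, -37.5]
ee_rot: [-179.6, 0.8, -13.7]
force: [-1.0, -0.4, 8.3]
gripper_width: 45.7
```

Emit:
drive_tool(moves=[{"claw": 0,"dx": 0,"dy": 0,"dz": -0.25,"yaw": 0},{"claw": 0,"dx": 0.3,"dy": 0,"dz": 0,"yaw": 0},{"claw": 0,"dx": 0.3,"dy": 0,"dz": 0,"yaw": 0},{"claw": 0,"dx": 0.2,"dy": 0,"dz": 0,"yaw": 0}])

```text
time_s: 9.15
ee_pos: [481.2, 128.8, -32.3]
ee_rot: [-179.6, 0.8, -13.7]
force: [-0.8, -0.2, -0.2]
gripper_width: 45.5
```

```bash
python3 - <<'E'
from h import *
s=st(); f=snap('scene','s6.png'); cv2.imwrite('pics/c6.png',cv2.resize(f['color'][160:260,240:360],None,fx=6,fy=6))
E
```

```text
t 9.15 L x -128.3 y 13.9 z -32.3 yaw -13.7 rp -179.6 0.8 F_L -0.8 -0.4 -0.2 w 45.5
```

View pics/c6.png

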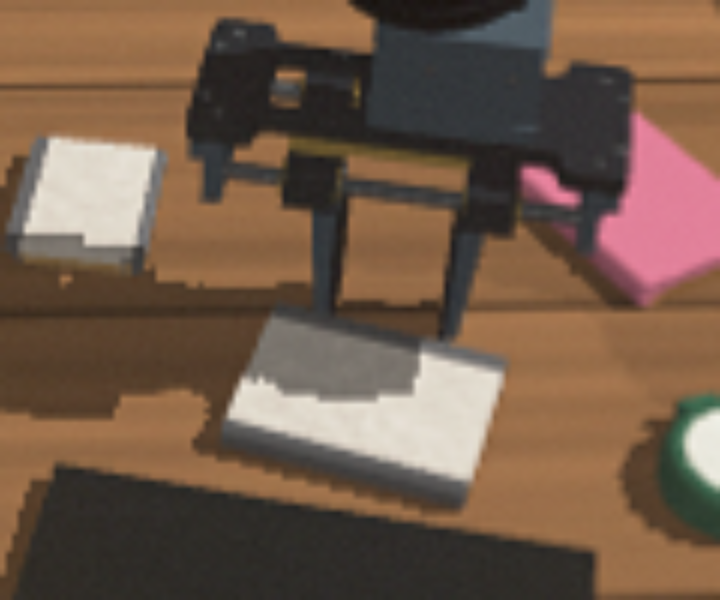

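Fingertips are now at the tile's near edge (c6 (327,315),(455,338)). Pushing.

Emit:
drive_tool(moves=[{"claw": 0,"dx": 0.25,"dy": 0,"dz": 0,"yaw": 0},{"claw": 0,"dx": 0.25,"dy": 0,"dz": 0,"yaw": 0},{"claw": 0,"dx": 0.25,"dy": 0,"dz": 0,"yaw": 0},{"claw": 0,"dx": 0.25,"dy": 0,"dz": 0,"yaw": 0}])

```text
time_s: 9.7
ee_pos: [501.0, 123.4, -33.1]
ee_rot: [-179.7, 0.9, -13.8]
force: [-1.6, -0.2, 1.4]
gripper_width: 45.3
```

```bash
python3 - <<'E'
from h import *
s=st(); f=snap('scene','s7.png'); cv2.imwrite('pics/c7.png',cv2.resize(f['color'][160:260,240:360],None,fx=6,fy=6))
E
```

```text
t 9.70 L x -107.8 y 13.3 z -33.1 yaw -13.8 rp -179.7 0.9 F_L -1.5 -0.6 1.4 w 45.3
```

View pics/c7.png

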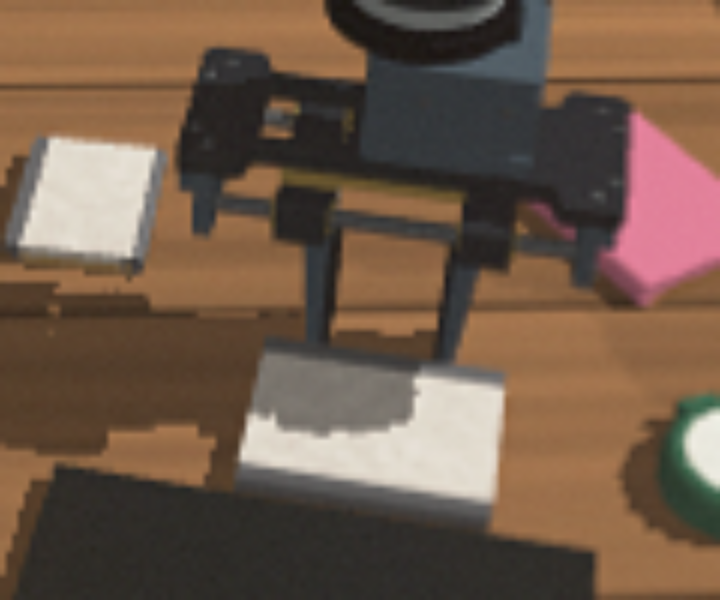

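Emit:
drive_tool(moves=[{"claw": 0,"dx": 0.2,"dy": 0,"dz": 0,"yaw": 0},{"claw": 0,"dx": 0.2,"dy": 0,"dz": 0,"yaw": 0}])

```text
time_s: 10.0
ee_pos: [507.8, 122.0, -33.3]
ee_rot: [-179.7, 1.1, -13.8]
force: [-9.9, 6.8, 7.6]
gripper_width: 45.3
```

Emit:
drive_tool(moves=[{"claw": 0,"dx": 0.15,"dy": 0,"dz": 0,"yaw": 0}])

```text
time_s: 10.12
ee_pos: [507.4, 121.9, -33.4]
ee_rot: [-179.7, 1.5, -13.9]
force: [-10.4, 4.8, 8.3]
gripper_width: 45.5
```

Emit:
drive_tool(moves=[{"claw": 0,"dx": 0.12,"dy": 0,"dz": 0,"yaw": 0}])

```text
time_s: 10.25
ee_pos: [507.1, 121.9, -33.5]
ee_rot: [-179.7, 1.9, -13.9]
force: [-6.5, 2.4, 5.1]
gripper_width: 45.5
```

```bash
python3 - <<'E'
from h import *
s=st(); f=snap('scene','s8.png'); cv2.imwrite('pics/c8.png',cv2.resize(f['color'][160:260,240:360],None,fx=6,fy=6))
E
```

```text
t 10.25 L x -101.6 y 13.4 z -33.5 yaw -13.9 rp -179.7 1.9 F_L -6.9 0.8 5.1 w 45.5
```

View pics/c8.png

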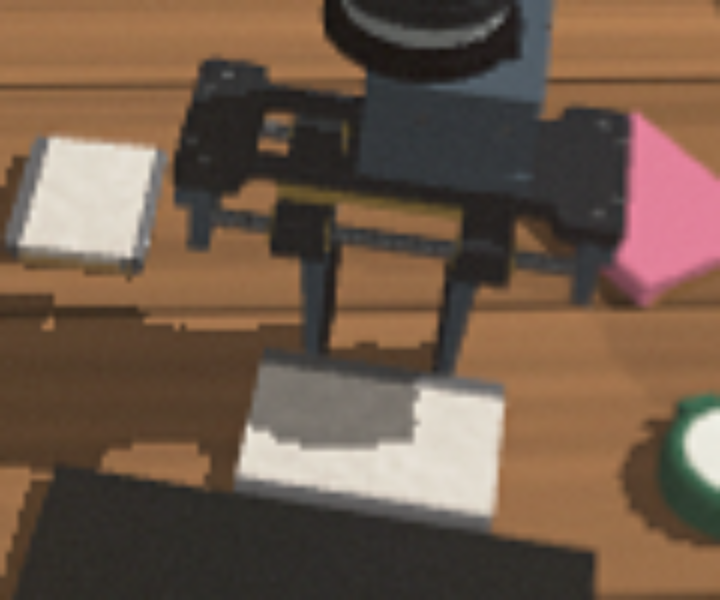

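Tile butted and square: its far edge runs along the ledge front at c8 (240,480)–(490,525), with about 7 N of contact. Now the arc lift, in small steps.

Emit:
drive_tool(moves=[{"claw": 0,"dx": 0.17,"dy": 0,"dz": -0.2,"yaw": 0},{"claw": 0,"dx": 0.17,"dy": 0,"dz": -0.33,"yaw": 0}])

```text
time_s: 10.55
ee_pos: [507.2, 121.5, -24.6]
ee_rot: [-179.9, 2.7, -14.0]
force: [-5.4, 3.9, 0.1]
gripper_width: 45.5
```

```bash
python3 - <<'E'
from h import *
s=st(); f=snap('scene','s9.png'); cv2.imwrite('pics/c9.png',cv2.resize(f['color'][160:260,240:360],None,fx=6,fy=6))
E
```

```text
t 10.55 L x -101.3 y 13.0 z -24.6 yaw -14.0 rp -179.9 2.7 F_L -6.2 2.5 0.1 w 45.5
```

View pics/c9.png

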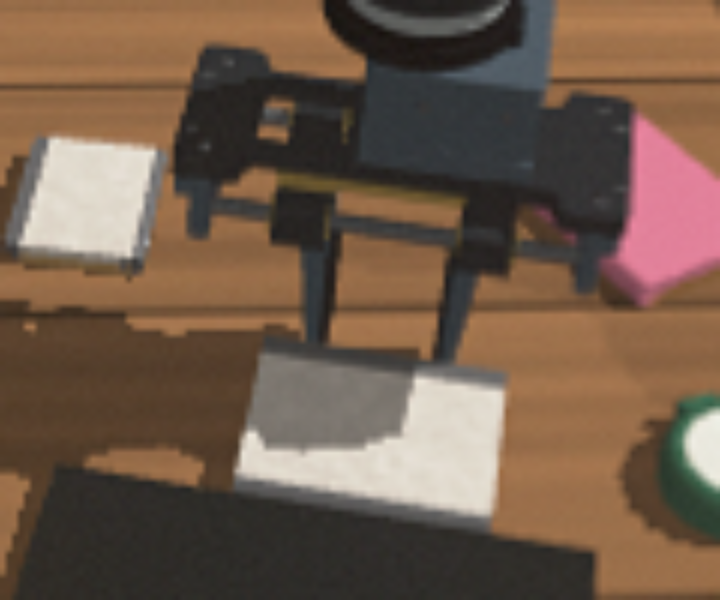

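The near edge has risen (c8 (265,355) → c9 (265,343)) with no slip. Continuing.

Emit:
drive_tool(moves=[{"claw": 0,"dx": 0.22,"dy": 0,"dz": -0.32,"yaw": 0},{"claw": 0,"dx": 0.24,"dy": 0,"dz": -0.32,"yaw": 0}])

```text
time_s: 10.85
ee_pos: [508.9, 120.5, -13.1]
ee_rot: [-180.0, 3.6, -14.0]
force: [-7.4, 4.9, 1.4]
gripper_width: 45.5
```

```bash
python3 - <<'E'
from h import *
s=st(); f=snap('scene','s10.png'); cv2.imwrite('pics/c10.png',cv2.resize(f['color'][160:260,240:360],None,fx=6,fy=6))
E
```

```text
t 10.85 L x -99.4 y 12.5 z -13.1 yaw -14.0 rp -180.0 3.6 F_L -8.4 3.0 1.4 w 45.5
```

View pics/c10.png

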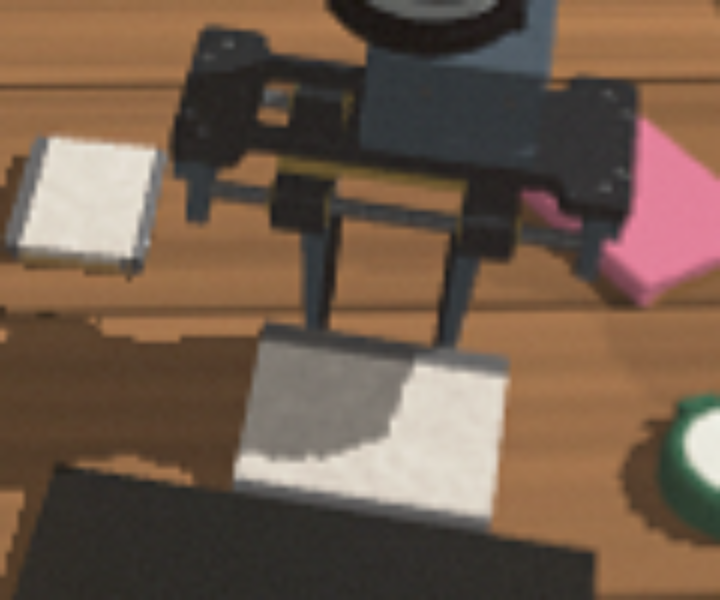

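Emit:
drive_tool(moves=[{"claw": 0,"dx": 0.27,"dy": 0,"dz": -0.33,"yaw": 0},{"claw": 0,"dx": 0.3,"dy": 0,"dz": -0.32,"yaw": 0}])

```text
time_s: 11.15
ee_pos: [512.7, 119.0, -1.5]
ee_rot: [179.8, 4.6, -14.1]
force: [-8.2, 4.5, 3.0]
gripper_width: 45.8
```

```bash
python3 -c "
from h import *
st()"
```

```text
t 11.15 L x -95.3 y 11.9 z -1.5 yaw -14.1 rp 179.8 4.6 F_L -9.0 2.4 3.0 w 45.8
```

Emit:
drive_tool(moves=[{"claw": 0,"dx": 0.33,"dy": 0,"dz": -0.31,"yaw": 0},{"claw": 0,"dx": 0.35,"dy": 0,"dz": -0.3,"yaw": 0}])

```text
time_s: 11.4
ee_pos: [517.7, 117.4, 9.1]
ee_rot: [179.7, 5.8, -14.1]
force: [-9.1, 3.3, 4.5]
gripper_width: 45.8
```

```bash
python3 - <<'E'
from h import *
s=st(); f=snap('scene','s11.png'); cv2.imwrite('pics/c11.png',cv2.resize(f['color'][160:260,240:360],None,fx=6,fy=6))
E
```

```text
t 11.40 L x -90.1 y 11.5 z 9.1 yaw -14.1 rp 179.7 5.8 F_L -9.6 1.1 4.5 w 45.8
```

View pics/c11.png

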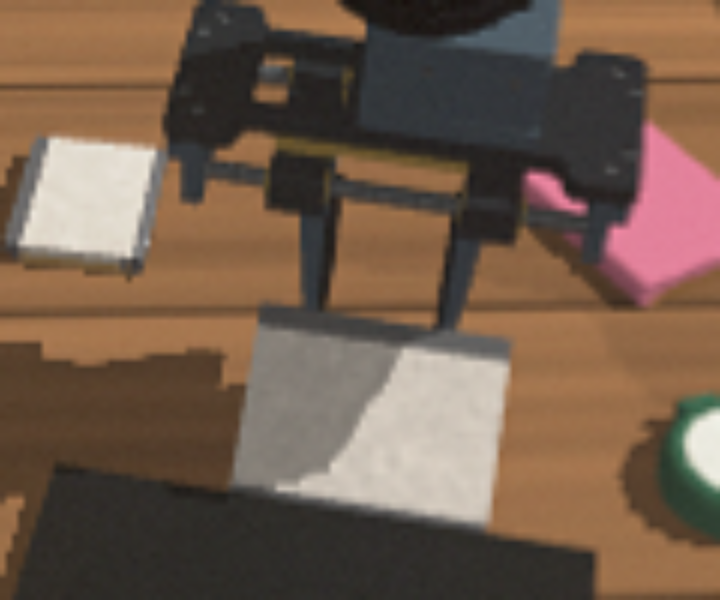

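Emit:
drive_tool(moves=[{"claw": 0,"dx": 0.36,"dy": 0,"dz": -0.3,"yaw": 0},{"claw": 0,"dx": 0.38,"dy": 0,"dz": -0.29,"yaw": 0}])

```text
time_s: 11.7
ee_pos: [525.6, 115.2, 20.1]
ee_rot: [179.6, 6.7, -14.1]
force: [-8.2, 3.0, 7.4]
gripper_width: 45.6
```

Emit:
drive_tool(moves=[{"claw": 0,"dx": 0.4,"dy": 0,"dz": -0.27,"yaw": 0},{"claw": 0,"dx": 0.42,"dy": 0,"dz": -0.25,"yaw": 0}])

```text
time_s: 11.95
ee_pos: [538.3, 112.1, 29.6]
ee_rot: [179.6, 7.3, -14.1]
force: [-3.8, 0.6, 5.4]
gripper_width: 45.8
```

```bash
python3 - <<'E'
from h import *
s=st(); f=snap('scene','s12.png'); cv2.imwrite('pics/c12.png',cv2.resize(f['color'][160:260,240:360],None,fx=6,fy=6))
E
```

```text
t 11.95 L x -68.9 y 11.3 z 29.6 yaw -14.1 rp 179.6 7.3 F_L -3.8 -0.4 5.4 w 45.8
```

View pics/c12.png

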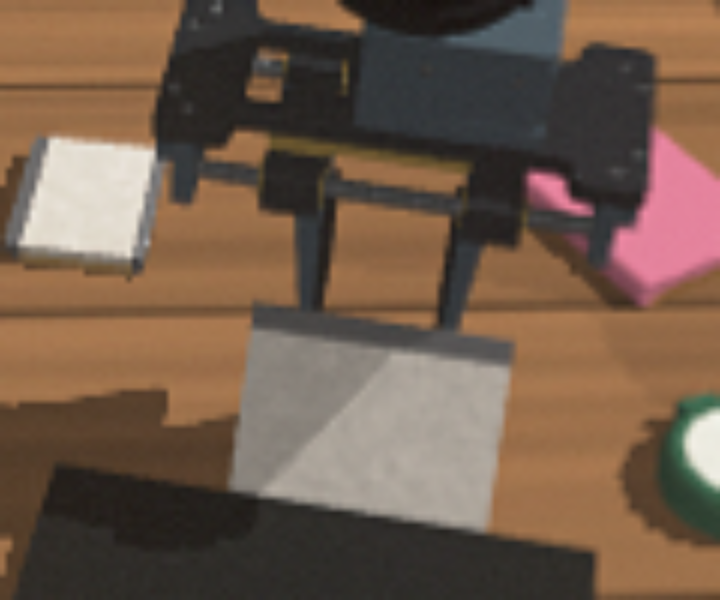

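Emit:
drive_tool(moves=[{"claw": 0,"dx": 0.4,"dy": 0,"dz": -0.22,"yaw": 0},{"claw": 0,"dx": 0.4,"dy": 0,"dz": -0.15,"yaw": 0}])

```text
time_s: 12.25
ee_pos: [555.3, 108.3, 37.4]
ee_rot: [179.6, 7.3, -14.1]
force: [-6.1, 1.2, 10.5]
gripper_width: 45.6
```

```bash
python3 -c "
from h import *
st()"
```

```text
t 12.25 L x -51.5 y 11.6 z 37.4 yaw -14.1 rp 179.6 7.3 F_L -6.2 -0.3 10.5 w 45.6
```

Emit:
drive_tool(moves=[{"claw": 0,"dx": 0.35,"dy": 0,"dz": 0,"yaw": 0},{"claw": 0,"dx": 0.35,"dy": 0,"dz": 0,"yaw": 0}])

```text
time_s: 12.5
ee_pos: [570.8, 104.9, 40.2]
ee_rot: [179.7, 7.1, -14.1]
force: [-4.0, -1.4, 12.6]
gripper_width: 45.8
```

```bash
python3 - <<'E'
from h import *
s=st(); f=snap('scene','s13.png'); cv2.imwrite('pics/c13.png',cv2.resize(f['color'][140:260,240:360],None,fx=5,fy=5))
E
```

```text
t 12.50 L x -35.6 y 12.0 z 40.2 yaw -14.1 rp 179.7 7.1 F_L -3.6 -2.3 12.6 w 45.8
```

View pics/c13.png

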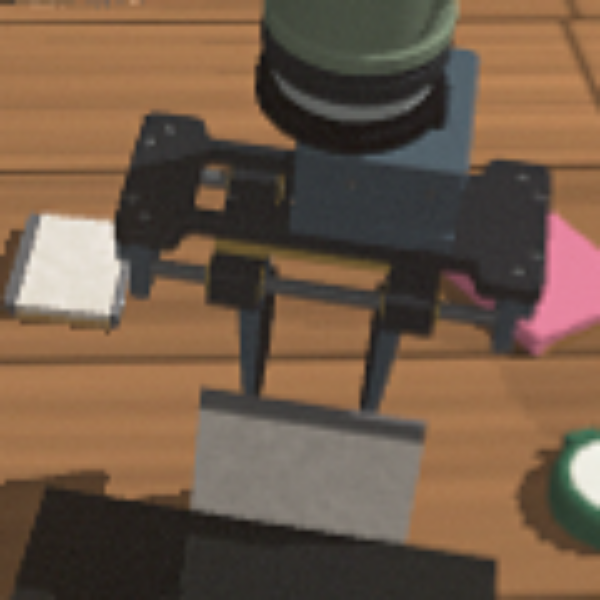

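Fz is rising, so the tips bear on the 45° undercut. I'll back off a little, drop below it onto the underside, then push level.

Emit:
drive_tool(moves=[{"claw": 0,"dx": -0.35,"dy": 0,"dz": 0.2,"yaw": 0},{"claw": 0,"dx": -0.1,"dy": 0,"dz": 0.45,"yaw": 0},{"claw": 0,"dx": 0,"dy": 0,"dz": 0.4,"yaw": 0}])

```text
time_s: 12.92
ee_pos: [562.9, 107.0, 18.6]
ee_rot: [179.8, 6.7, -14.1]
force: [1.0, -0.1, -0.1]
gripper_width: 45.5
```

```bash
python3 - <<'E'
from h import *
s=st(); f=snap('scene','s14.png'); cv2.imwrite('pics/c14.png',cv2.resize(f['color'][140:260,240:360],None,fx=5,fy=5))
E
```

```text
t 12.93 L x -43.8 y 12.2 z 18.6 yaw -14.1 rp 179.8 6.7 F_L 1.0 0.2 -0.1 w 45.5
```

View pics/c14.png

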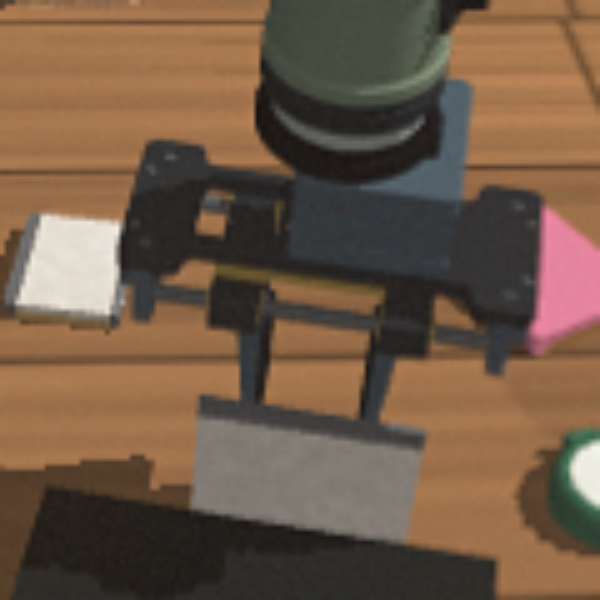

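Tile still stands near upright, leaning on the fingers. Level push.

Emit:
drive_tool(moves=[{"claw": 0,"dx": 0.35,"dy": 0,"dz": -0.04,"yaw": 0},{"claw": 0,"dx": 0.35,"dy": 0,"dz": -0.04,"yaw": 0},{"claw": 0,"dx": 0.35,"dy": 0,"dz": -0.04,"yaw": 0}])

```text
time_s: 13.35
ee_pos: [583.6, 101.5, 16.6]
ee_rot: [179.7, 6.9, -14.1]
force: [0.7, -0.9, 0.0]
gripper_width: 45.9
```

```bash
python3 - <<'E'
from h import *
s=st(); f=snap('scene','s15.png'); cv2.imwrite('pics/c15.png',cv2.resize(f['color'][140:260,240:360],None,fx=5,fy=5))
E
```

```text
t 13.35 L x -22.3 y 11.8 z 16.6 yaw -14.1 rp 179.7 6.9 F_L 0.9 -0.7 0.0 w 45.9
```

View pics/c15.png

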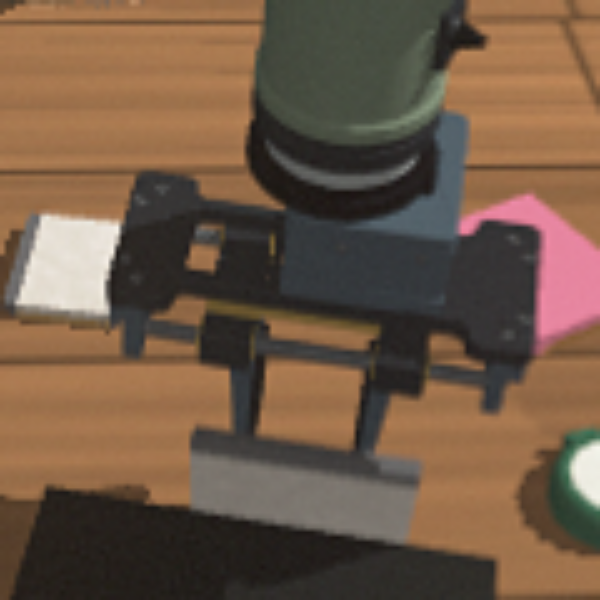

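Emit:
drive_tool(moves=[{"claw": 0,"dx": 0.25,"dy": 0,"dz": -0.03,"yaw": 0},{"claw": 0,"dx": 0.25,"dy": 0,"dz": -0.03,"yaw": 0}])

```text
time_s: 13.65
ee_pos: [595.6, 98.6, 16.8]
ee_rot: [179.8, 6.8, -14.1]
force: [-0.1, -0.6, -0.9]
gripper_width: 45.5
```

```bash
python3 - <<'E'
from h import *
s=st(); f=snap('scene','s16.png'); cv2.imwrite('pics/c16.png',cv2.resize(f['color'][140:290,230:360],None,fx=4,fy=4))
E
```

```text
t 13.65 L x -10.0 y 11.8 z 16.8 yaw -14.1 rp 179.8 6.8 F_L 0.0 -0.6 -0.9 w 45.5
```

View pics/c16.png

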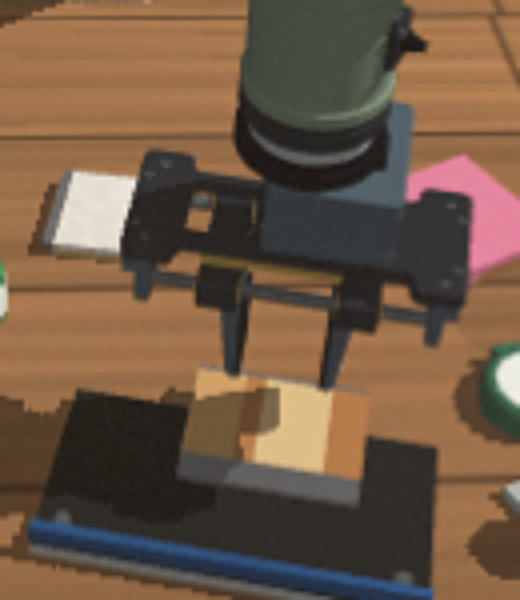

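The tile went over and its sandstone shows. Backing off and up, then checking.

Emit:
drive_tool(moves=[{"claw": 0,"dx": -0.6,"dy": 0,"dz": -0.3,"yaw": 0},{"claw": 0,"dx": -1,"dy": 0,"dz": -1,"yaw": 0},{"claw": 0,"dx": -1,"dy": 0,"dz": -1,"yaw": 0},{"claw": 0,"dx": -1,"dy": 0,"dz": -1,"yaw": 0}])

```text
time_s: 14.2
ee_pos: [529.6, 114.8, 92.1]
ee_rot: [179.7, 7.0, -14.2]
force: [0.1, 1.2, 0.4]
gripper_width: 45.4
```

```bash
python3 - <<'E'
from h import *
s=st(); f=snap('scene','s17.png'); cv2.imwrite('pics/c17.png',cv2.resize(f['color'][170:300,220:400],None,fx=4,fy=4))
E
```

```text
t 14.20 L x -78.0 y 11.8 z 92.1 yaw -14.2 rp 179.7 7.0 F_L -0.2 1.1 0.4 w 45.4
```

View pics/c17.png

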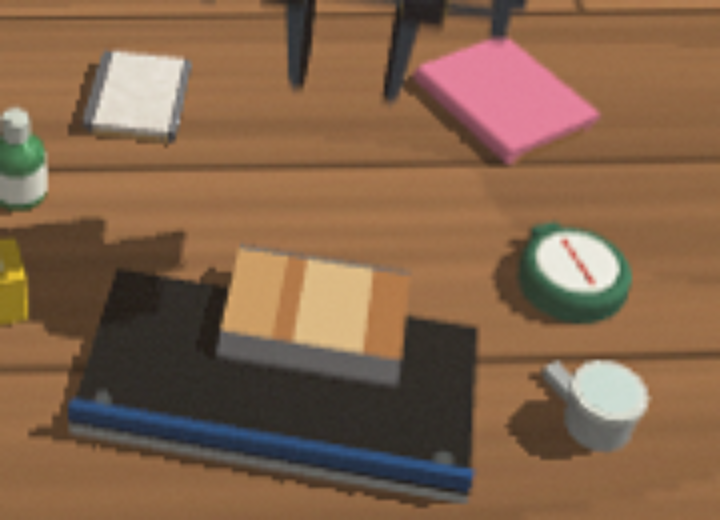

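```bash
python3 - <<'E'
from h import *
f=load('s17.png'); C=lambda x,y:(220+x/4-.5+.125,170+y/4-.5+.125)
w=onplane(f,[C(240,247),C(409,270),C(403,357),C(222,332)],25); print(np.round(toL(w),1))
w=onplane(f,[C(400,384),C(218,357)],11); print('foot far',np.round(toL(w),1))
w=onplane(f,[C(400,384),C(218,357)],21); print('foot far',np.round(toL(w),1))
E
```

```text
[[-19.3 -36.4]
 [-22.4  66.5]
 [ 46.2  68. ]
 [ 50.  -35.6]]
foot far [[ 54.4  68.7]
 [ 57.1 -36.1]]
foot far [[ 62.7  68.1]
 [ 65.4 -35.1]]
```

Emit:
drive_tool(moves=[{"claw": 0,"dx": -1,"dy": 1,"dz": -1,"yaw": 0},{"claw": 0,"dx": -1,"dy": 1,"dz": -1,"yaw": 0},{"claw": 0,"dx": -1,"dy": 1,"dz": -1,"yaw": 0},{"claw": 0,"dx": -1,"dy": 1,"dz": -0.5,"yaw": 0},{"claw": 0,"dx": -1,"dy": 1,"dz": 0,"yaw": 0}])

```text
time_s: 14.88
ee_pos: [412.1, 40.2, 180.1]
ee_rot: [179.8, 6.7, -13.9]
force: [0.1, 0.8, 0.3]
gripper_width: 45.8
```

Emit:
drive_tool(moves=[{"claw": 0,"dx": 0,"dy": 1,"dz": 0,"yaw": 0},{"claw": 0,"dx": 0,"dy": 1,"dz": 0,"yaw": 0},{"claw": 0,"dx": 0,"dy": 1,"dz": 0,"yaw": 0},{"claw": 0,"dx": 0,"dy": 1,"dz": 0,"yaw": 0},{"claw": 0,"dx": 0,"dy": 1,"dz": 0,"yaw": 0}])

```text
time_s: 15.5
ee_pos: [383.5, -58.9, 180.9]
ee_rot: [179.9, 6.6, -13.8]
force: [-0.0, -0.3, -0.4]
gripper_width: 45.3
```

```bash
python3 - <<'E'
from h import *
s=st(); f=snap('scene','s18.png');g=snap('top','t18.png'); cv2.imwrite('pics/c18.png',np.vstack([cv2.resize(f['color'][170:300,220:400],(540,390)),cv2.resize(g['color'][100:170,170:350],(540,210),interpolation=cv2.INTER_CUBIC)]))
E
```

```text
t 15.50 L x -178.4 y -191.7 z 180.9 yaw -13.8 rp 179.9 6.6 F_L 0.1 -0.3 -0.4 w 45.3
```

View pics/c18.png

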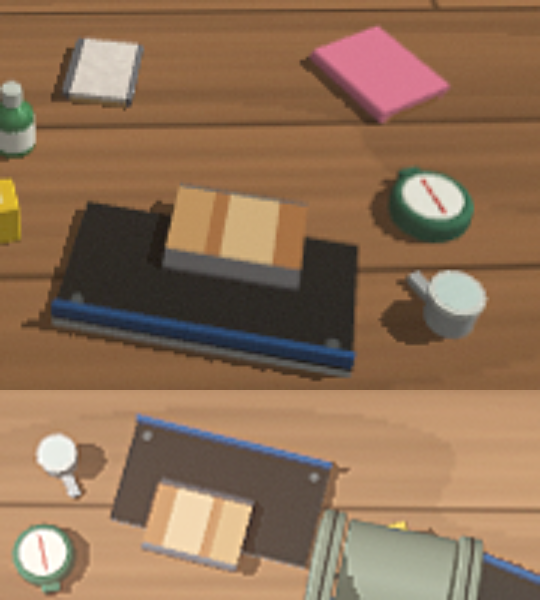

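```bash
python3 - <<'E'
from h import *
for n,p in(('s18.png',(296,248)),('t18.png',(236,146))):
    f=load(n); hs=cv2.cvtColor(f['color'],cv2.COLOR_BGR2HSV); print(hs[p[1],p[0]])
g=load('t18.png')['color'][110:165,195:285]; f=load('s18.png')['color'][215:285,255:345]
cv2.imwrite('pics/c19.png',np.vstack([cv2.resize(g,(560,342),interpolation=cv2.INTER_CUBIC)])); cv2.imwrite('pics/c20.png',cv2.resize(f,(720,560),interpolation=cv2.INTER_CUBIC))
E
```

```text
[ 18 101 206]
[ 18  68 244]
```

View pics/c19.png

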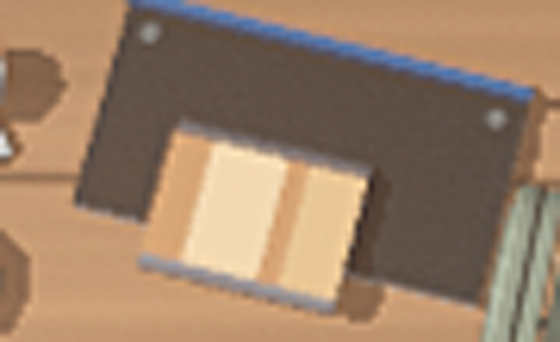

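View pics/c20.png

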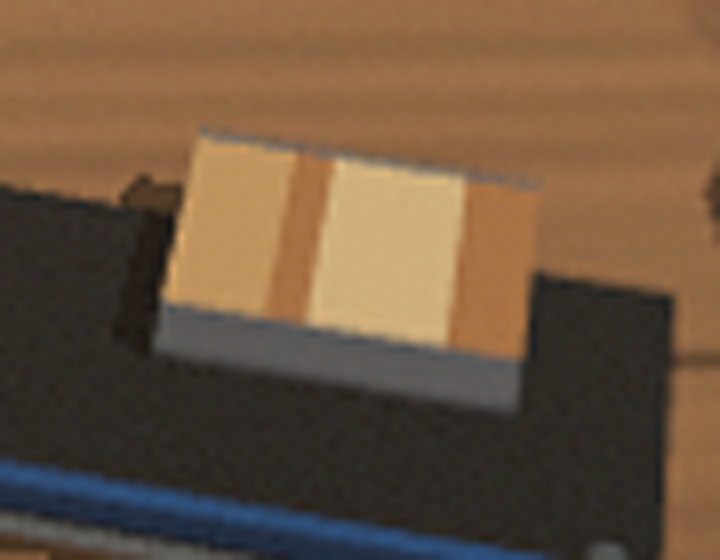

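```bash
python3 - <<'E'
from h import *
g=load('t18.png');f=load('s18.png')
T=lambda x,y:(195+(x+.5)*90/560-.5,110+(y+.5)*55/342-.5); S=lambda x,y:(255+(x+.5)/8-.5,215+(y+.5)/8-.5)
# corners: sandstone, near-left(+y), near-right(-y), far-right(-y), far-left(+y)
t=[T(143,258),T(337,303),T(368,168),T(180,130)]
s=[S(538,190),S(203,137),S(168,305),S(523,357)]
def tri(a,b):
    (o1,d1),(o2,d2)=rays(f,[a]),rays(g,[b]); A=np.c_[d1[0],-d2[0]]; k=np.linalg.lstsq(A,o2-o1,rcond=None)[0]
    p=o1+k[0]*d1[0];q=o2+k[1]*d2[0]; return (p+q)/2,np.linalg.norm(p-q)
for n,a,b in zip(['near+y','near-y','far-y','far+y'],s,t):
    p,e=tri(a,b); print(n,np.round(toL(p),1),'z %.1f gap %.1f'%(p[2],e))
print('ledge front top',np.round(toL(onplane(g,[T(78,205),T(470,302)],11)),1))
E
```

```text
near+y [-21.6  65.4] z 21.5 gap 2.8
near-y [-20.3 -37.7] z 22.6 gap 4.0
far-y [ 52.6 -35.9] z 27.7 gap 3.3
far+y [48.7 64.9] z 26.1 gap 4.3
ledge front top [[   0.3  106.1]
 [   0.6 -105.8]]
```

Flat and sandstone up, but about 22 mm overhangs the ledge front. With plenty of time left, I'll nudge it fully onto the ledge with the same fingertips.

Emit:
drive_tool(moves=[{"claw": 0,"dx": 0.9,"dy": -1,"dz": 0,"yaw": 0},{"claw": 0,"dx": 0.9,"dy": -1,"dz": 0,"yaw": 0},{"claw": 0,"dx": 0.9,"dy": -1,"dz": 0,"yaw": 0},{"claw": 0,"dx": 0.9,"dy": -1,"dz": 0,"yaw": 0},{"claw": 0,"dx": 0.5,"dy": -1,"dz": 0,"yaw": 0}])

```text
time_s: 16.23
ee_pos: [488.1, 23.0, 171.0]
ee_rot: [180.0, 6.6, -14.1]
force: [-0.2, -0.2, -0.3]
gripper_width: 45.8
```

Emit:
drive_tool(moves=[{"claw": 0,"dx": 0,"dy": -1,"dz": 0,"yaw": 0},{"claw": 0,"dx": 0,"dy": -1,"dz": 0,"yaw": 0},{"claw": 0,"dx": 0,"dy": -1,"dz": 0,"yaw": 0},{"claw": 0,"dx": 0,"dy": -1,"dz": 0,"yaw": 0},{"claw": 0,"dx": 0,"dy": -1,"dz": 0,"yaw": 0}])

```text
time_s: 16.85
ee_pos: [512.8, 127.4, 170.5]
ee_rot: [180.0, 6.7, -14.0]
force: [1.0, -0.2, 0.3]
gripper_width: 45.1
```

```bash
python3 -c "
from h import *
st()"
```

```text
t 16.85 L x -97.3 y 20.1 z 170.5 yaw -14.0 rp 180.0 6.7 F_L 1.0 0.1 0.3 w 45.1
```

Emit:
drive_tool(moves=[{"claw": 0,"dx": 0.1,"dy": 0.3,"dz": 1,"yaw": 0},{"claw": 0,"dx": 0.1,"dy": 0,"dz": 1,"yaw": 0},{"claw": 0,"dx": 0.1,"dy": 0,"dz": 1,"yaw": 0},{"claw": 0,"dx": 0.1,"dy": 0,"dz": 1,"yaw": 0},{"claw": 0,"dx": 0.1,"dy": 0,"dz": 1,"yaw": 0}])

```text
time_s: 17.48
ee_pos: [512.8, 127.8, 68.9]
ee_rot: [-179.8, 6.4, -13.8]
force: [-0.8, 0.4, -0.2]
gripper_width: 45.8
```

Emit:
drive_tool(moves=[{"claw": 0,"dx": 0.1,"dy": 0,"dz": 1,"yaw": 0},{"claw": 0,"dx": 0.1,"dy": 0,"dz": 1,"yaw": 0},{"claw": 0,"dx": 0.1,"dy": 0,"dz": 0.9,"yaw": 0},{"claw": 0,"dx": 0,"dy": 0,"dz": 0.6,"yaw": 0}])

```text
time_s: 17.98
ee_pos: [511.7, 131.3, -4.2]
ee_rot: [-179.8, 6.4, -13.8]
force: [0.1, 0.0, -0.5]
gripper_width: 45.8
```

```bash
python3 -c "
from h import *
st()"
```

```text
t 17.98 L x -99.3 y 23.6 z -4.2 yaw -13.8 rp -179.8 6.4 F_L 0.1 0.0 -0.5 w 45.8
```

Emit:
drive_tool(moves=[{"claw": 0,"dx": 0.3,"dy": 0.6,"dz": 0.4,"yaw": 0},{"claw": 0,"dx": 0.5,"dy": 0,"dz": 0.2,"yaw": 0},{"claw": 0,"dx": 0.3,"dy": 0,"dz": 0,"yaw": 0}])

```text
time_s: 18.35
ee_pos: [530.1, 114.1, -19.4]
ee_rot: [-179.8, 6.4, -13.8]
force: [-0.9, -0.1, 0.4]
gripper_width: 45.9
```

```bash
python3 - <<'E'
from h import *
s=st(); f=snap('scene','s21.png'); cv2.imwrite('pics/c21.png',cv2.resize(f['color'][160:290,230:360],None,fx=4.5,fy=4.5))
E
```

```text
t 18.35 L x -77.3 y 11.3 z -19.4 yaw -13.8 rp -179.8 6.4 F_L -0.8 -0.3 0.4 w 45.9
```

View pics/c21.png

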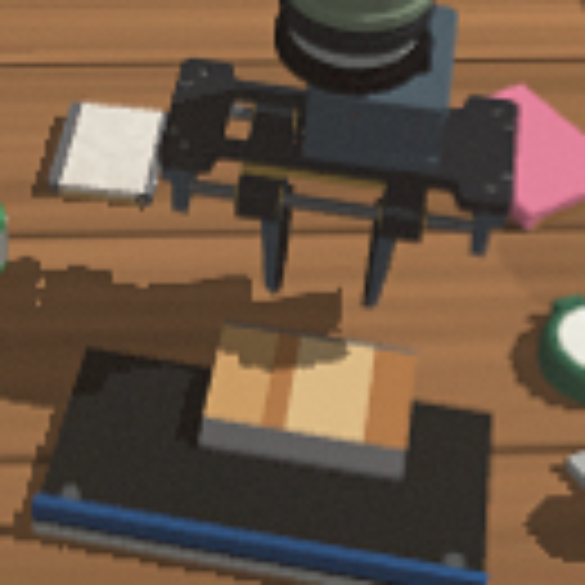

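Emit:
drive_tool(moves=[{"claw": 0,"dx": 0.5,"dy": 0,"dz": -0.05,"yaw": 0},{"claw": 0,"dx": 0.4,"dy": 0,"dz": -0.05,"yaw": 0},{"claw": 0,"dx": 0.25,"dy": 0,"dz": -0.03,"yaw": 0},{"claw": 0,"dx": 0.25,"dy": 0,"dz": -0.03,"yaw": 0}])

```text
time_s: 18.9
ee_pos: [561.1, 106.9, -18.1]
ee_rot: [-179.8, 6.2, -13.8]
force: [-1.0, 1.2, -0.2]
gripper_width: 45.4
```

```bash
python3 -c "
from h import *
st()"
```

```text
t 18.90 L x -45.5 y 11.7 z -18.1 yaw -13.8 rp -179.8 6.2 F_L -1.3 1.0 -0.2 w 45.4
```

Emit:
drive_tool(moves=[{"claw": 0,"dx": 0.25,"dy": 0,"dz": -0.03,"yaw": 0},{"claw": 0,"dx": 0.25,"dy": 0,"dz": -0.03,"yaw": 0}])

```text
time_s: 19.15
ee_pos: [570.3, 104.6, -18.1]
ee_rot: [-179.8, 6.4, -13.8]
force: [-1.8, -0.1, 0.6]
gripper_width: 45.7
```

```bash
python3 - <<'E'
from h import *
s=st(); f=snap('scene','s22.png'); cv2.imwrite('pics/c22.png',cv2.resize(f['color'][160:290,230:360],None,fx=4.5,fy=4.5))
E
```

```text
t 19.15 L x -36.0 y 11.6 z -18.1 yaw -13.8 rp -179.8 6.4 F_L -1.7 -0.5 0.6 w 45.7
```

View pics/c22.png

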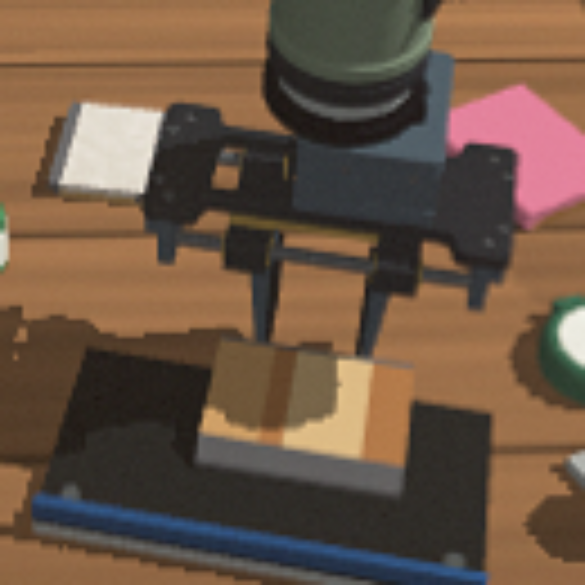

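Emit:
drive_tool(moves=[{"claw": 0,"dx": 0.25,"dy": 0,"dz": -0.03,"yaw": 0},{"claw": 0,"dx": 0.25,"dy": 0,"dz": -0.03,"yaw": 0},{"claw": 0,"dx": 0.25,"dy": 0,"dz": -0.03,"yaw": 0},{"claw": 0,"dx": 0.25,"dy": 0,"dz": -0.03,"yaw": 0}])

```text
time_s: 19.7
ee_pos: [591.5, 99.3, -18.1]
ee_rot: [-179.8, 6.3, -13.8]
force: [-1.0, 1.1, -0.1]
gripper_width: 45.5
```

```bash
python3 - <<'E'
from h import *
s=st(); f=snap('scene','s23.png'); cv2.imwrite('pics/c23.png',cv2.resize(f['color'][160:290,230:360],None,fx=4.5,fy=4.5))
E
```

```text
t 19.70 L x -14.1 y 11.6 z -18.1 yaw -13.8 rp -179.8 6.3 F_L -1.2 0.8 -0.1 w 45.5
```

View pics/c23.png

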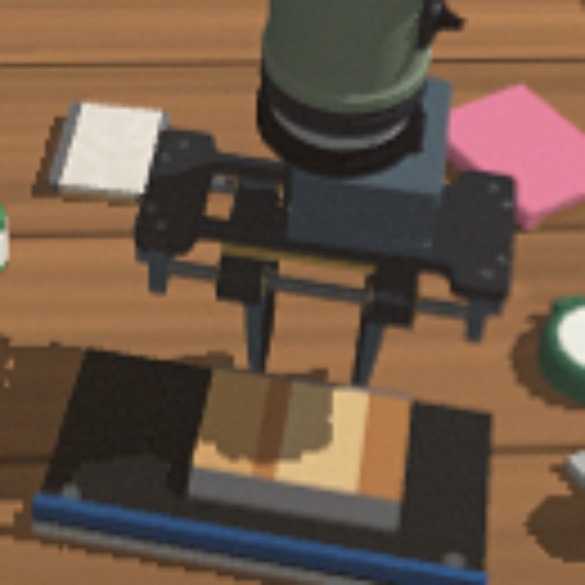

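The tile now sits fully on the ledge. Backing straight off, then up and away.

Emit:
drive_tool(moves=[{"claw": 0,"dx": -0.5,"dy": 0,"dz": 0,"yaw": 0},{"claw": 0,"dx": -1,"dy": 0,"dz": -0.3,"yaw": 0},{"claw": 0,"dx": -1,"dy": 0,"dz": -1,"yaw": 0},{"claw": 0,"dx": -1,"dy": 0,"dz": -1,"yaw": 0},{"claw": 0,"dx": -1,"dy": 0,"dz": -1,"yaw": 0}])

```text
time_s: 20.38
ee_pos: [508.5, 118.9, 57.8]
ee_rot: [-179.8, 6.3, -13.9]
force: [0.8, 0.2, -0.5]
gripper_width: 45.7
```

Emit:
drive_tool(moves=[{"claw": 0,"dx": -1,"dy": 1,"dz": -1,"yaw": 0},{"claw": 0,"dx": -1,"dy": 1,"dz": -1,"yaw": 0},{"claw": 0,"dx": -0.5,"dy": 1,"dz": -1,"yaw": 0},{"claw": 0,"dx": 0,"dy": 1,"dz": -1,"yaw": 0},{"claw": 0,"dx": 0,"dy": 1,"dz": -1,"yaw": 0}])

```text
time_s: 21.0
ee_pos: [440.8, 30.5, 166.7]
ee_rot: [-179.8, 6.2, -13.6]
force: [0.7, -0.1, 0.7]
gripper_width: 45.2
```

Emit:
drive_tool(moves=[{"claw": 0,"dx": 0,"dy": 1,"dz": 0,"yaw": 0},{"claw": 0,"dx": 0,"dy": 1,"dz": 0,"yaw": 0},{"claw": 0,"dx": 0,"dy": 1,"dz": 0,"yaw": 0},{"claw": 0,"dx": 0,"dy": 1,"dz": 0,"yaw": 0},{"claw": 0,"dx": 0,"dy": 0,"dz": 0,"yaw": 0}])

```text
time_s: 21.62
ee_pos: [419.7, -49.5, 168.9]
ee_rot: [-179.7, 5.7, -13.6]
force: [-0.0, 0.2, -0.1]
gripper_width: 45.4
```

```bash
python3 - <<'E'
from h import *
s=st(); f=snap('scene','s24.png');g=snap('top','t24.png')
cv2.imwrite('pics/c24.png',cv2.resize(g['color'][100:235,165:325],(700,590),interpolation=cv2.INTER_CUBIC)); cv2.imwrite('pics/c25.png',cv2.resize(f['color'][165:300,190:390],(800,540),interpolation=cv2.INTER_CUBIC))
E
```

```text
t 21.62 L x -145.5 y -173.9 z 168.9 yaw -13.6 rp -179.7 5.7 F_L -0.1 0.2 -0.1 w 45.4
```

View pics/c24.png

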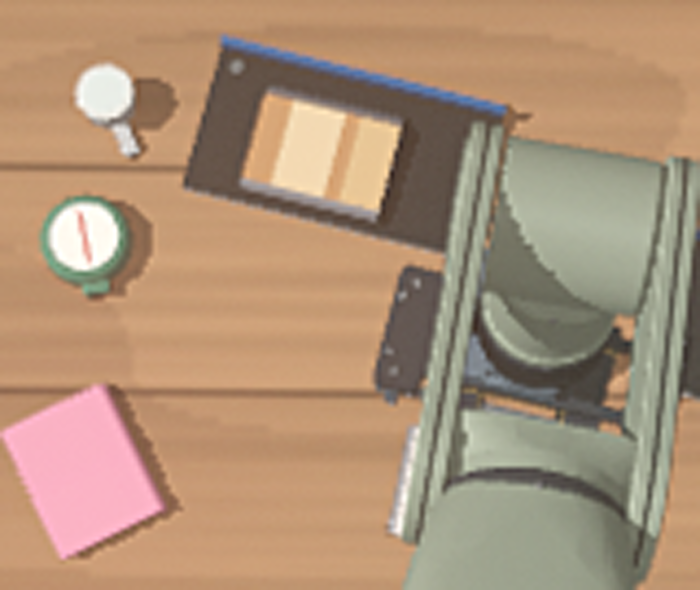

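View pics/c25.png

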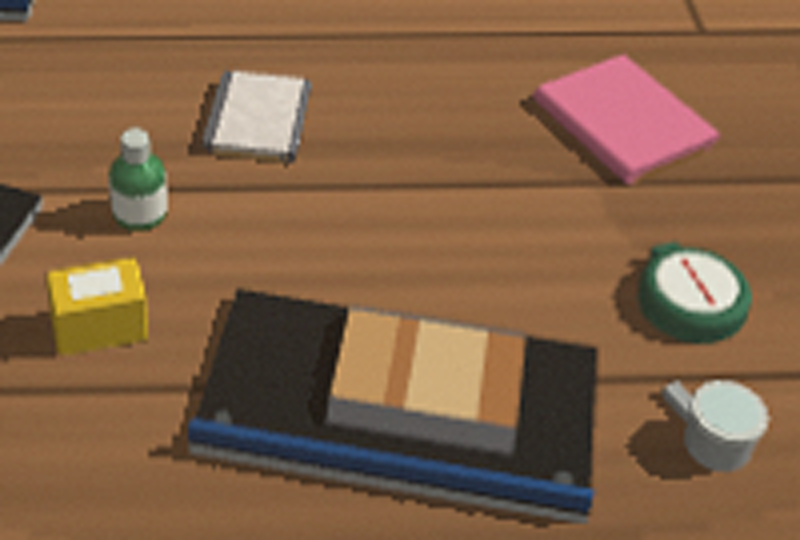

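The tile (c25 (345,310)–(520,440)) lies flat on the ledge, sandstone up, clear of the lip. The bottle, block, compass, loupe and look-alikes sit at the same pixels as before. Handing in.

```bash
python3 -c "
from h import *
print(job.job_done())"
```

```text
the job is handed in; nothing more can be done
None
```

The core tile lies flat on top of the ledge, sandstone side up, and I handed the job in at about 21.7 s with the hand well clear. I slid it flat against the ledge, raised its near edge in a friction arc at 6–10 N, and dropped the fingertips below the undercut near upright. A level push then tipped it over.

- **Last checks:**
  - In both final views the tile sits wholly on the ledge and clear of the lip.
  - In the scene view the bottle, depth block, compass, loupe and look-alikes are at the same pixels as at the start.
  - The last force readings were near zero.
- **Extra push:** the tile landed with about 22 mm overhanging the ledge front, so I pushed it roughly 30 mm further in with the fingertips.
- **What disagreed:**
  - The reported tool height was about 37 mm lower than where the fingertips actually were. I found this from the pictures and a light touch on the plank, and worked relative to that touch.
  - After landing and before the extra push, the two-view corner heights came out at 21–28 mm against the 25 mm expected. I put that down to the rounded edge and measuring error, and did not re-measure after the push.
  - The hand tilted up to about 7 degrees from pressing, with no ill effect.

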